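Set out the bench for a covered stirring

ROBOT

A 7-joint arm with a two-finger parallel gripper is mounted at the origin on the work surface. World frame = base frame: x ahead of the robot, y to its left, z up, the work surface at z = 0. Lengths are in m, angles in rad, forces in N, time in s.
With the tool pointing down it reaches from about 0.4 to 0.875 m from the base axis. Payload 19.3 kg.
Tool frame: the origin (TCP) lies between the finger pads; the fingertips stand 17 mm ahead of it and the grasp point (between the pads) lies 2 mm behind it (bot.tips_ahead is the z of the fingertips in the tool frame, in m); z points along the fingers, y is the direction in which the jaws open and shut (so a half turn about z gives the same grasp; the last joint's range is limited). The gripper opens to 85 mm and grips with 20 to 120 N. Pads are 22 mm wide; open, the fingers measure 114 mm over their backs; the gripper's body (76 mm by 85 mm) begins 54 mm behind the grasp point. The pads swing forward as they close: fully open they stand 13 mm farther back than shut.
Start: joints at [1.135, 0.521, -0.036, 1.599, 0.021, 1.021, -0.113], TCP at [0.224, -0.584, 0.211] pointing down, gripper open.
Joint ranges: [-2.91, 2.91], [-0.3, 2.13], [-1.5, 1.42], [0.17, 2.43], [-1.26, 4.41], [0.16, 1.93], [-2.52, 2.52]. Speed limits (rad/s): [1.89, 1.89, 2.39, 2.39, 3.01, 3.01, 3.01].

INTERFACE

Orientations are given as [roll, pitch, yaw] about the fixed x, y, z axes, in that order (R = Rz(yaw) Ry(pitch) Rx(roll)).
In Python, from workcell import telemetry, cams, job, bot gives the robot as it stands.
- The arm moves only by the tool arm_command, never from a script. Its argument "deltas" is a list of rows, each a list of 7 numbers: the opening, from -1 (shut) to 1 (fully open), so that 0 is half open, then the shift along the tool's x, y, z normalised to -1 to 1, where 1 is 150 mm, then the turn, a rotation vector about the tool's x, y, z normalised to -1 to 1, where 1 is 45 degrees. In form: [[hand, tx, ty, tz, rx, ry, rz], ...]. A call has 1 to 8 rows; each row is the pose to reach, as a shift and turn from the pose commanded when the call began, along the tool's axes at that moment; what a row does not reach only later rows make up. A row lasts 1/8 s, in which the tool goes at most 62.5 mm and 10.7 degrees, less where a joint would pass 70% of its speed; a pose out of reach is approached as far as the arm can. A call with a number of a shift or a turn outside -1 to 1 is refused whole. A call with a gripper value outside its range is refused whole. The fingers move at their own pace and stop on an object; "newtons" is the grip in N (left out, the last holds). Time passes only in rows, so rows that repeat a pose let the fingers close. It gives the time, the measured TCP pose, the force and the opening at its end, in the units of the state.
- telemetry.observe(): the state, without advancing time (a new reading comes with each control period).
- cams.grab_frame(name): name is "scene" or "side" or "wrist"; returns the picture (480x640x3 uint8, blue, green, red); there is no depth.
- cams.get_calibration(name): a dict with "fx", "fy", "cx", "cy" (pixels), "R" (3x3) and "t" (3): a world point X has camera coordinates R X + t. Camera axes: x right, y down, z forward; pixel columns grow to the right and rows downward; lengths in m; the calibration is good to about 2 mm. A picture is of the moment at which its call begins: read the wrist's pose just before it. get_calibration takes no time and is no camera call; for the wrist camera it gives the pose at the moment of the call.
- job.job_done(): hands the job in, once; it reports no verdict.
The state is a dict: "clock": time; "qpos": joint angles; "qd": joint speeds; "joint_efforts": joint torques, N m; "position": TCP position; "tool_rot": TCP orientation; "force": force on the tool from outside, world axes, zero at the start; "moment": the same for the moment, N m; "grip_width": finger opening in m.
Only numpy, scipy, OpenCV 4.12 (cv2) and the standard library are available. Lean on these libraries where they do the work, as an engineer would, in place of code of your own. Each camera call takes 0.05 s, during which the arm holds its last target.

TASK

Set out the mat in one straight line: stand the beaker upright in the middle of the stirrer's round plate and, once it stands there, lay the knobbed cover centred on top of it; stand the tall bottle midway between the stirrer and the tip box; and stand the squat jar on the other side of the tip box, away from the stirrer, level with the middle of the box's side and with a gap of about 3 cm. Let everything go, and leave the small vial and the pipette where they are.

Things in the scene. Friction and masses are not known exactly. Their poses are not given: they have to be found in the camera images.
- mat: Fixed flat grey bench mat, 130 x 620 mm, 3 mm thick. Origin: centre of its underside. Its y axis runs along its length (roughly left-right of the robot), z up. The stirrer and the tip box stand on its centre line, one 150 mm to each side of its centre (which is on which side varies), square to it, so its centre is the point midway between them.
- stirrer: Fixed low white magnetic stirrer, 120 mm (its x) x 100 mm (its y), with a round steel plate of 90 mm diameter in the middle of its top; plate surface 60 mm above its origin. Origin: centre of its underside, on the mat (so the plate is at height 63 mm). Axes parallel to the mat's.
- tip_box: Fixed pipette-tip box with a yellow perforated top, 120 mm (its x) x 90 mm (its y, along the mat), 50 mm high. Origin: centre of its underside, on the mat. Axes parallel to the mat's. The jar goes beside the box's y-facing side that looks away from the stirrer: a 30 mm gap puts the jar's axis 104 mm from the box's centre along the mat's length, still on the mat.
- beaker: Loose empty glass beaker, straight-sided, outer diameter 60 mm, 80 mm high, wall 4 mm, about 100 g, open at the top. Origin: centre of its underside; z up its axis. Stands on the bench at the start.
- cover: Loose white beaker cover: a flat disc of 76 mm diameter, 6 mm thick, with a round upright knob of 20 mm diameter and 28 mm height in the middle of its top (34 mm high in all), about 60 g. Origin: centre of its flat underside; z up. Lies on the bench knob up at the start. It simply rests on the beaker's rim.
- bottle: Loose tall amber reagent bottle with a white cap, body diameter 52 mm, 105 mm high in all, about 180 g. Its sides are straight from the bench up to 70 mm, then it narrows to the neck and a 27 mm wide cap. Origin: centre of its underside; z up. Stands on the bench at the start.
- jar: Loose squat amber jar with a white screw cap, diameter 58 mm, 60 mm high in all (straight sides up to 40 mm, then a cap of 53 mm diameter from 44 to 60 mm), about 150 g. Origin: centre of its underside; z up. Stands on the bench at the start.
- vial: Bystander, loose: small glass vial with a grey cap, diameter 25 mm, 46 mm high, upright in the row of things nearest the robot. Origin: centre of its underside. Leave it alone.
- pipette: Bystander, loose: blue hand pipette lying flat on the bench beyond the mat, about 275 mm long and 26 mm wide. Origin: on its underside near its middle; x along it. Leave it alone.
Mind the look-alikes: they are no part of the job. Leave any yellow look-alike of the jar alone. What is shaped like the beaker but red is not meant.

How it is judged:
By the outcome, as a careful person would: the job done as asked, in the order asked, and still so for the second after the job is handed in, with the robot touching nothing.
It also fails if it takes over 109 s, if anything falls off the work surface, if the arm or the gripper's body presses on something with over 40 N, if the wrist force passes 120 N, or if a joint passes its speed limit or range.

## Working session

There is one attempt and no reset: what is moved stays moved. The work goes in short steps, Python scripts to look and compute and a tool call to move; the robot and the scene stay as the last step left them, time stands still between calls to the robot, and variables do not carry over. Pictures are saved under pics/ and viewed, and the job is handed in when it is done.

Besides the shell and the picture viewer there is one more tool, called after "Emit:" as name([rows], argument=value, ...), one row to a line, values as JSON. arm_command: Moves the arm, as the interface text tells. Its arguments: {"type":"object","properties":{"deltas":{"type":"array","items":{"type":"array","items":{"type":"number"}}},"newtons":{"type":"number"}},"required":["deltas"]}

```bash
ls; mkdir -p pics; python3 - <<'E'
from workcell import telemetry, cams, job, bot
import cv2
s=telemetry.observe();print(s, bot.tips_ahead)
for n in ["scene","side","wrist"]:
    c=cams.get_calibration(n);im=cams.grab_frame(n);cv2.imwrite(f"pics/{n}0.png",im);print(n,c)
E
```

```text
pics
{'clock': 0.0, 'qpos': array([ 1.13482292,  0.52197625, -0.03633411,  1.59998105,  0.02115069,
        1.02112318, -0.11276295]), 'qd': array([-3.06338899e-04,  2.81562481e-03, -6.11494672e-04,  8.95937949e-07,
       -5.28933576e-04, -5.12261325e-04, -1.19899828e-03]), 'joint_efforts': array([ 1.69779312e-03, -9.27098322e+01,  1.98022306e+00, -3.69924724e+01,
        1.77652814e-02,  8.47032265e-03,  1.71860017e-05]), 'position': array([ 0.22339977, -0.58333116,  0.21085885]), 'tool_rot': array([-3.14048772e+00,  3.41043151e-05,  3.65780047e-01]), 'force': array([-0.0426369 , -0.00288305,  0.35531339]), 'moment': array([-0.02129925,  0.01263502,  0.01561337]), 'grip_width': 0.08546661022398491} 0.017
scene {'fx': 566.6052186612139, 'fy': 566.6052186612139, 'cx': 326.96890266593215, 'cy': 241.12866671465892, 'R': array([[-0.74470306,  0.66734333,  0.00838048],
       [ 0.50674971,  0.57357537, -0.64359617],
       [-0.43430645, -0.47504123, -0.76531937]]), 't': array([ 0.39483364, -0.23252476,  1.53118884])}
side {'fx': 532.2855137644669, 'fy': 532.2855137644669, 'cx': 325.37200478404145, 'cy': 241.03791176953666, 'R': array([[-0.66236992, -0.74900223, -0.01617847],
       [-0.40700117,  0.37788842, -0.83159509],
       [ 0.62898023, -0.54423892, -0.55514671]]), 't': array([0.37048487, 0.26467993, 0.68992455])}
wrist {'fx': 359.5920636255963, 'fy': 359.5920636255963, 'cx': 321.13250525580366, 'cy': 240.49583239953728, 'R': array([[ 0.35809167, -0.9336854 , -0.00139065],
       [-0.89529075, -0.34378833,  0.28330913],
       [-0.26499968, -0.1002056 , -0.95902764]]), 't': array([-0.62439068, -0.03912995,  0.37948631])}
```

View pics/scene0.png

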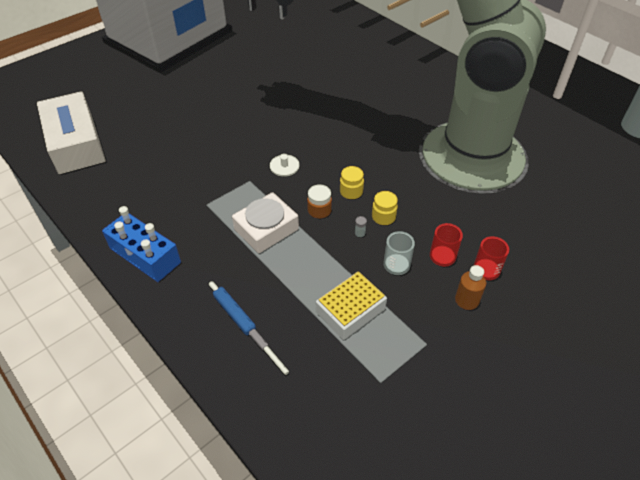

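View pics/side0.png

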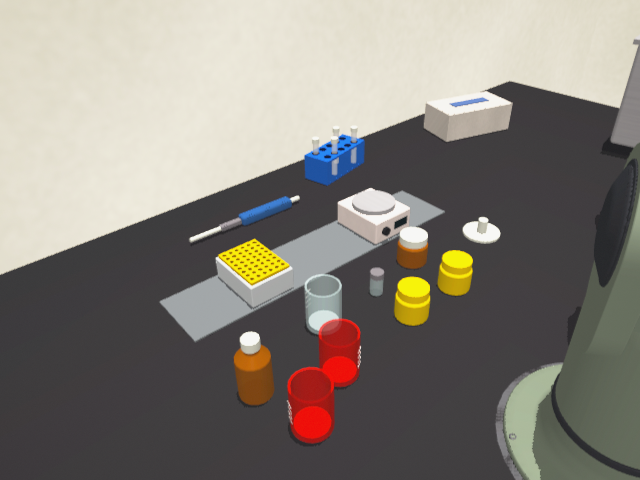

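View pics/wrist0.png

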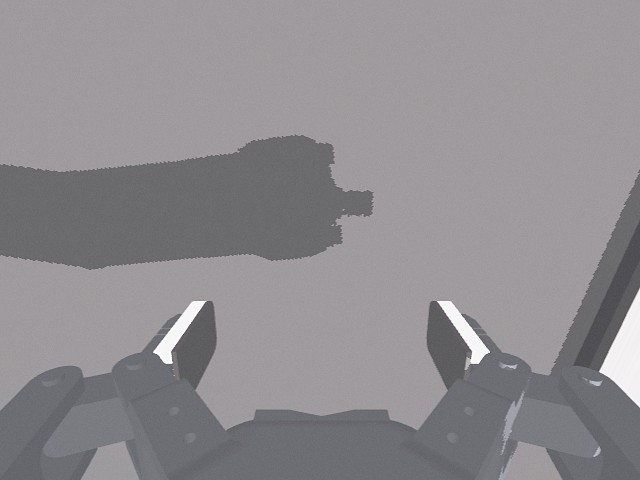

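```bash
python3 - <<'E'
import cv2,numpy as np
def crop(n,x0,y0,w,h,k):
    im=cv2.imread(f"pics/{n}0.png")[y0:y0+h,x0:x0+w]
    return cv2.resize(im,None,fx=k,fy=k,interpolation=cv2.INTER_CUBIC)
cv2.imwrite("pics/cs1.png",crop("scene",260,140,260,180,3))
cv2.imwrite("pics/cd1.png",crop("side",220,210,290,220,2.7))
E
```

```text
(no output)
```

View pics/cs1.png

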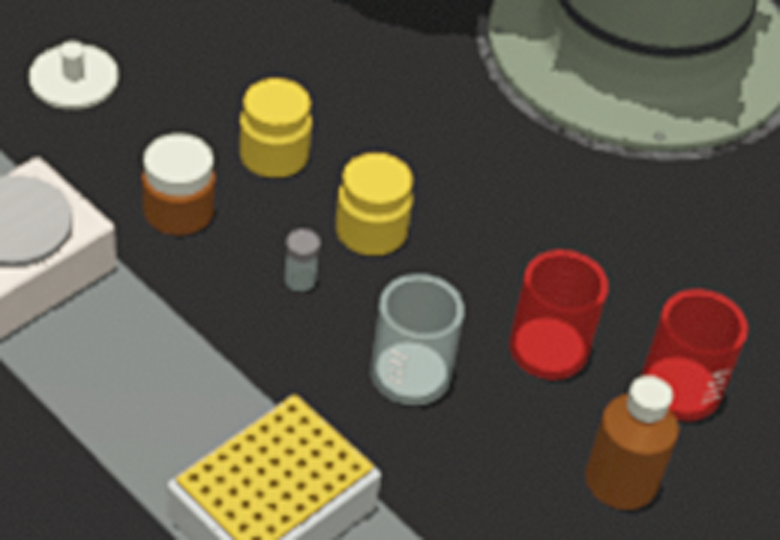

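View pics/cd1.png

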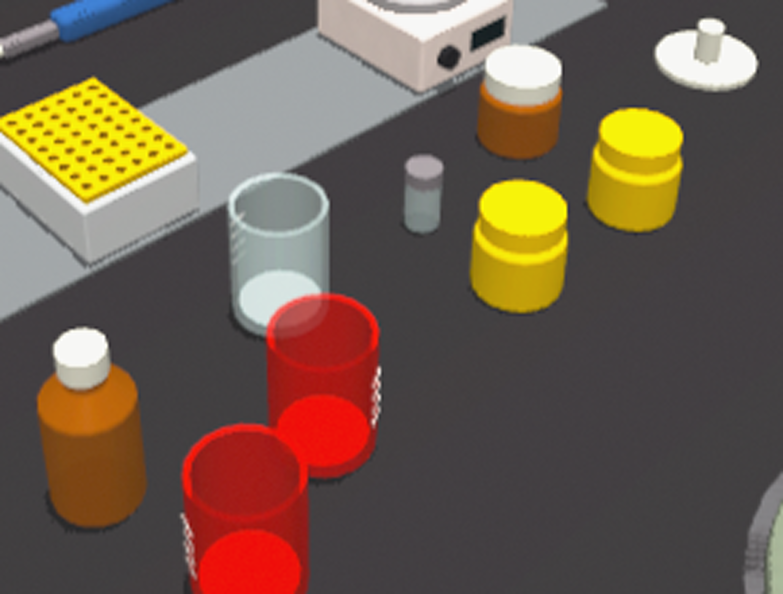

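```bash
python3 - <<'E'
import cv2,numpy as np
def crop(n,x0,y0,w,h,k):
    im=cv2.imread(f"pics/{n}0.png")[y0:y0+h,x0:x0+w]
    return cv2.resize(im,None,fx=k,fy=k,interpolation=cv2.INTER_CUBIC)
cv2.imwrite("pics/cs2.png",crop("scene",200,170,240,220,2.7))
cv2.imwrite("pics/cd2.png",crop("side",150,180,310,160,2.5))
E
```

```text
(no output)
```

View pics/cs2.png

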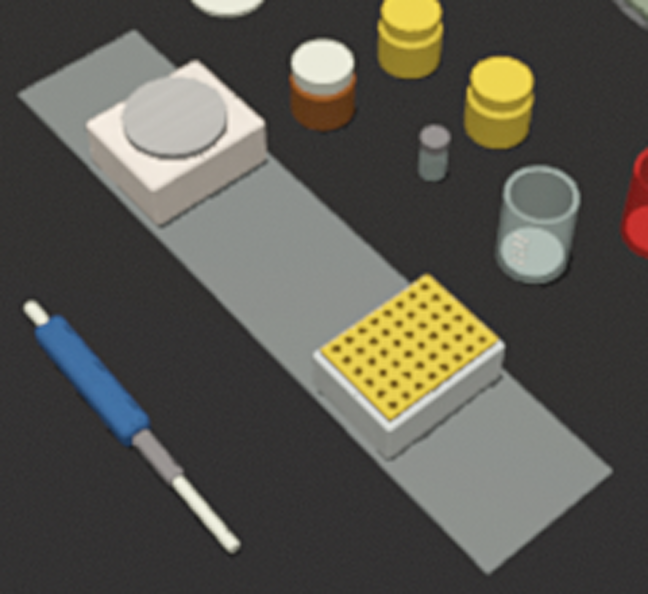

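View pics/cd2.png

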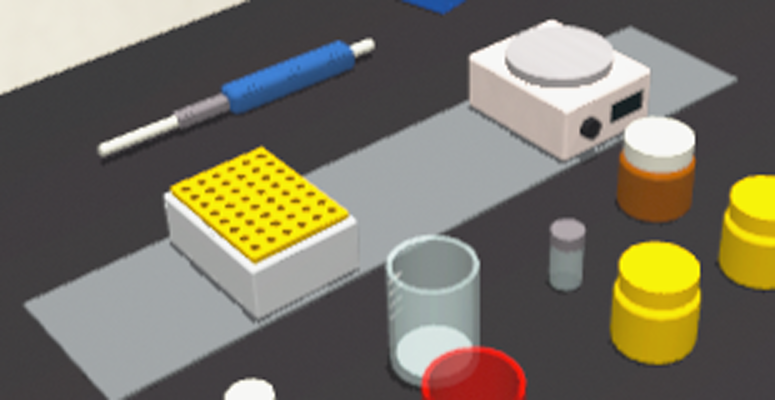

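```bash
cat > h.py <<'E'
import numpy as np,cv2
from scipy.optimize import least_squares
from workcell import telemetry,cams,job,bot
C={n:cams.get_calibration(n) for n in("scene","side")}
def proj(c,X):
    P=np.atleast_2d(X)@c["R"].T+c["t"]
    return np.c_[c["fx"]*P[:,0]/P[:,2]+c["cx"],c["fy"]*P[:,1]/P[:,2]+c["cy"]]
def tri(cs,px):
    A=[];b=[]
    f=lambda X:np.concatenate([proj(c,X)[0]-p for c,p in zip(cs,px)])
    r=least_squares(f,[.5,0,.05]);return r.x,r.fun
def ring(x,y,z,r):
    a=np.linspace(0,2*np.pi,72);return np.c_[x+r*np.cos(a),y+r*np.sin(a),0*a+z]
def ext(p):return np.r_[p.min(0),p.max(0)]
E
cat > m0.py <<'E'
from h import *
S=lambda x,y:(200+x/2.7,170+y/2.7)
D=lambda x,y:(150+x/2.5,180+y/2.5)
pts=[ # scene/side pairs
('matA',S(135,29),D(737,78)),('matB',S(18,94),D(632,26)),('matD',S(488,574),D(24,304)),
('plate',S(175,117),D(559,54)),('boxNearStir_rob',S(427,274),D(356,220)),('boxL',S(314,355),D(262,147)),('boxB',S(391,420),D(166,196)),('boxR',S(503,346),D(259,266)),
('stA',S(197,61),D(649,72)),('stL',S(87,126),D(553,20)),('stB',S(155,187),D(470,58)),('stR',S(265,126),D(566,131))]
for n,a,b in pts: x,r=tri([C["scene"],C["side"]],[np.array(a),np.array(b)]);print(n,x.round(4),r.round(1))
mods={'beaker':([(0,30),(80,30)],[372,275,464,404],[229,173,329,337]),
'bottle':([(0,26),(70,26),(90,13.5),(105,13.5)],[587,375,678,508],[38,327,145,526]),
'jar':([(0,29),(40,29),(44,26.5),(60,26.5)],[141,133,215,233],[477,45,562,157]),
'cover':([(0,38),(6,38),(34,10)],[28,41,119,108],[654,19,757,88])}
for n,(m,a,b) in mods.items():
    off=[260,140]*2
    ea=np.array(a)/3+off; eb=np.array(b)/2.7+[220,210]*2
    def f(p):
        X=np.vstack([ring(p[0],p[1],p[2]+z/1e3*p[3],r/1e3) for z,r in m])
        return np.r_[ext(proj(C["scene"],X))-ea,ext(proj(C["side"],X))-eb]
    r=least_squares(f,[.5,0,0,1]);print(n,r.x.round(4),r.fun.round(1))
    g=lambda p:f([p[0],p[1],0,1])
    r=least_squares(g,[.5,0]);print('   ',r.x.round(4),r.fun.round(1))
E
python3 m0.py
```

```text
matA [ 0.5139 -0.3141  0.0038] [ 0.   0.1  0.1 -0.1]
matB [ 0.6437 -0.3199  0.0019] [-0.1 -0.5 -0.3  0.4]
matD [0.6611 0.3016 0.0027] [-0.2 -0.3 -0.3  0.2]
plate [ 0.5836 -0.1563  0.0598] [-0.1 -0.4 -0.2  0.3]
boxNearStir_rob [0.5318 0.1014 0.0466] [-0. -0. -0.  0.]
boxL [0.6505 0.0997 0.0493] [-0.3 -0.7 -0.5  0.5]
boxB [0.6469 0.1845 0.049 ] [ 0.6  1.   0.8 -0.7]
boxR [0.5345 0.1855 0.0467] [-1.  -1.7 -1.2  1.1]
stA [ 0.5234 -0.2023  0.0508] [ 0.1  0.2  0.1 -0.2]
stL [ 0.6409 -0.207   0.05  ] [-0.3 -0.8 -0.6  0.6]
stB [ 0.641  -0.1095  0.0514] [ 0.1  0.3  0.2 -0.2]
stR [ 0.5231 -0.1071  0.0372] [ 0.7  1.9  1.2 -1.3]
beaker [0.4254 0.1214 0.0017 0.9752] [-0.2 -0.3 -0.1 -0.2 -0.5  0.2  0.2  0.1]
    [0.4256 0.1211] [-0.5 -0.5 -0.2  0.2 -0.4 -0.   0.2  0.7]
bottle [0.3824 0.2894 0.0027 0.982 ] [-0.6  0.1  0.5 -0.1 -0.9  0.1  0.9 -0.1]
    [0.3829 0.2889] [-1.2  0.3 -0.   0.6 -0.6  0.2  1.1  0.8]
jar [ 0.4451 -0.1228  0.0022  0.9704] [ 0.3  0.2 -0.2  0.1 -0.2 -0.1  0.3 -0.1]
    [ 0.4453 -0.1237] [ 0.1  0.2 -0.6  0.6 -0.  -0.1  0.5  0.6]
cover [ 0.4101 -0.3016  0.0017  0.9512] [ 0.7  0.3 -0.7 -0.3  0.  -0.2 -0.1  0.2]
    [ 0.4102 -0.3023] [ 0.5  0.2 -0.9  0.1  0.1 -0.3 -0.   0.7]
```

```bash
python3 - <<'E'
from h import *
S=lambda x,y:np.array((260+x/3,140+y/3))
D=lambda x,y:np.array((220+x/2.7,210+y/2.7))
for n,a,b in [('y1top',S(277,101),D(640,133)),('y2top',S(377,176),D(523,207)),('vialtop',S(303,241),D(424,168)),('red1',S(566,285),D(323,331)),('red2',S(704,327),D(246,470)),
 ('beak',S(421,310),D(279,215.5)),('bottlecap',S(651,391),D(81.5,344)),('jarcap',S(178.5,159),D(523,68)),('knob',S(72,48),D(711,27))]:
    x,r=tri([C["scene"],C["side"]],[a,b]);print(n,x.round(4),r.round(1))
c=cams.get_calibration("wrist");s=telemetry.observe()
from scipy.spatial.transform import Rotation as R
T=R.from_euler('xyz',s["tool_rot"]).as_matrix()
cc=-c["R"].T@c["t"];print(T.T@(cc-s["position"]),(T.T@c["R"].T).round(3))
E
```

```text
y1top [ 0.3413 -0.1178  0.0594] [ 0.1  0.2  0.1 -0.1]
y2top [ 0.3419 -0.0028  0.06  ] [ 0.1  0.3  0.2 -0.2]
vialtop [ 0.4232 -0.0015  0.045 ] [ 0.1  0.1  0.1 -0.1]
red1 [0.3301 0.1748 0.0784] [-0.5 -0.9 -0.5  0.5]
red2 [0.2858 0.2656 0.078 ] [-0.7 -1.2 -0.6  0.5]
beak [0.4246 0.1214 0.0723] [ 0.2  0.4  0.3 -0.2]
bottlecap [0.3829 0.2887 0.1063] [-0.1 -0.2 -0.1  0.1]
jarcap [ 0.4449 -0.1226  0.0581] [ 0.  0.  0. -0.]
knob [ 0.4094 -0.3019  0.0334] [ 0.1  0.5  0.3 -0.3]
[ 7.02795813e-02  3.60895001e-05 -1.63262252e-01] [[ 0.    -0.959 -0.283]
 [ 1.     0.001 -0.   ]
 [ 0.    -0.283  0.959]]
```

Emit:
arm_command([
  [1,0.33,-0.38,0,0,0,0.23],
  [1,0.65,-0.75,0,0,0,0.466],
  [1,0.65,-0.75,0,0,0,0.466],
], newtons=30)

```text
clock: 0.52
position: [0.2756, -0.4407, 0.2114]
tool_rot: [-3.141, -0.0, -0.001]
force: [-0.3, -0.5, 0.3]
grip_width: 0.0852
```

Emit:
arm_command([
  [1,0.3,-0.35,0,0,0,0],
  [1,0.6,-0.7,0,0,0,0],
  [1,0.9,-1,0,0,0,0],
])

```text
clock: 0.9
position: [0.4002, -0.3024, 0.2115]
tool_rot: [3.141, -0.0, -0.001]
force: [1.2, -1.2, 0.1]
grip_width: 0.0854
```

Emit:
arm_command([
  [1,0.1,-0.35,0,0,0,0],
  [1,0.1,-0.7,0,0,0,0],
  [1,0.1,-1,0,0,0,0],
])

```text
clock: 1.27
position: [0.4142, -0.1521, 0.2113]
tool_rot: [-3.141, 0.0, 0.001]
force: [0.6, 0.2, 0.8]
grip_width: 0.0855
```

Emit:
arm_command([
  [1,0,-0.35,0,0,0,0],
  [1,0,-0.7,0,0,0,0],
  [1,0,-1,0,0,0,0],
  [1,0,-1,0,0,0,0],
])

```text
clock: 1.78
position: [0.4143, -0.0013, 0.2115]
tool_rot: [-3.141, -0.0, 0.004]
force: [-0.3, -0.7, 0.0]
grip_width: 0.0853
```

```bash
cat >> h.py <<'E'
from scipy.spatial.transform import Rotation as Ro
def go(p,yaw=None):
    s=telemetry.observe();T=Ro.from_euler('xyz',s["tool_rot"])
    d=T.inv().apply(np.array(p)-s["position"])/.15
    if yaw is not None: rv=(T.inv()*Ro.from_euler('xyz',[np.pi,0,yaw])).as_rotvec()/(np.pi/4)
    else: rv=0
    print("t",round(s["clock"],2),"pos",s["position"].round(4),"rot",s["tool_rot"].round(3),"q",s["qpos"].round(2),"w",round(s["grip_width"],4),"shift",d.round(3),"rot",np.round(rv,3))
def wshot(name):
    c=cams.get_calibration("wrist");im=cams.grab_frame("wrist");cv2.imwrite(f"pics/{name}.png",im);np.savez(f"pics/{name}.npz",**c);return c,im
E
python3 - <<'E'
from h import *
go([.4256,.1211,.211],0)
wshot("w1")
E
```

```text
t 1.77 pos [ 0.4143 -0.0013  0.2115] rot [-3.141 -0.     0.004] q [ 0.07  0.19 -0.24  2.11  0.06  0.84 -1.77] w 0.0853 shift [ 0.079 -0.816  0.004] rot [-0.001 -0.     0.006]
```

View pics/w1.png

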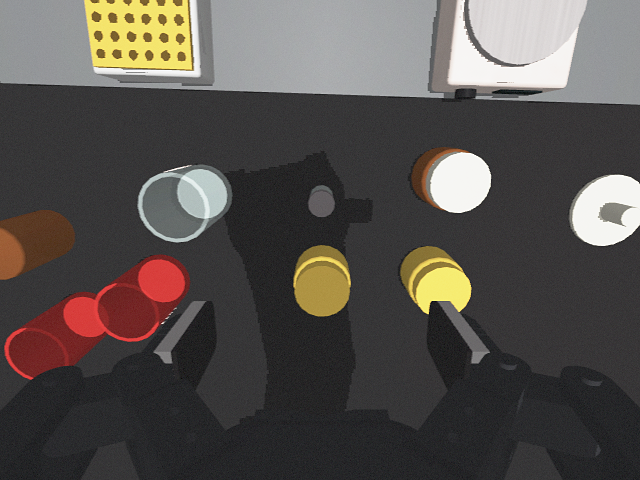

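```bash
python3 - <<'E'
from h import *
c=dict(np.load("pics/w1.npz"))
for n,X,r in [("beaker",(.4256,.1211,.08),.03),("jar",(.4453,-.1234,.06),.0265),("cover",(.4102,-.302,.006),.038),("plate",(.5835,-.157,.063),.045),("vial",(.4232,-.0015,.046),.0125)]:
    e=ext(proj(c,ring(*X,r)));print(n,e.round(0))
print(proj(c,[[.531,.1014,.053],[.5385,-.207+.003,.053]]))
E
```

```text
beaker [137. 171. 210. 242.]
jar [430. 151. 492. 212.]
cover [572. 173. 647. 245.]
plate [468. -73. 589.  64.]
vial [307. 190. 334. 217.]
[[196.31304861  74.93196331]
 [569.73989231  66.86925394]]
```

Emit:
arm_command([
  [1,0.04,-0.4,0,0,0,-0.2],
  [1,0.079,-0.816,0,0,0,-0.38],
  [1,0.079,-0.816,0.2,0,0,-0.38],
  [1,0.079,-0.816,0.4,0,0,-0.38],
  [1,0.079,-0.816,0.4,0,0,-0.38],
])

```text
clock: 2.45
position: [0.4254, 0.1171, 0.1501]
tool_rot: [3.141, 0.004, 0.297]
force: [-0.4, 0.1, 0.4]
grip_width: 0.0854
```

```bash
python3 - <<'E'
from h import *
go([.4256,.1212,.053],0.3)
wshot("w2")
E
```

```text
t 2.45 pos [0.4254 0.1171 0.1501] rot [3.141 0.004 0.297] q [-0.13  0.34 -0.34  2.11  0.17  0.72 -1.85] w 0.0854 shift [ 0.011 -0.026  0.647] rot [ 0.     0.005 -0.004]
```

View pics/w2.png

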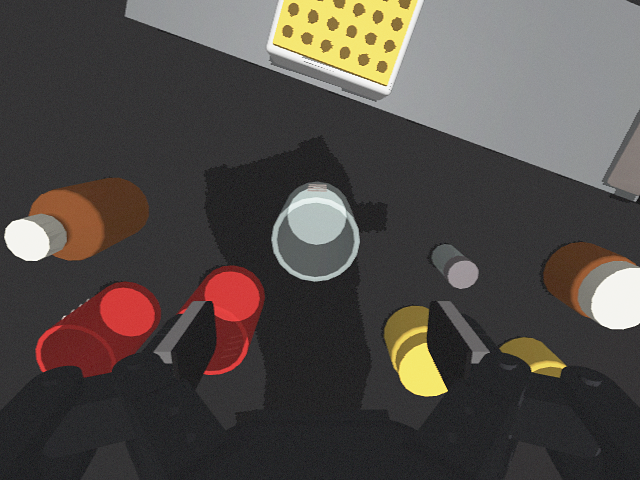

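Emit:
arm_command([
  [1,0.01,-0.02,0.2,0,0,0],
  [1,0.01,-0.02,0.45,0,0,0],
  [1,0.01,-0.02,0.647,0,0,0],
  [1,0.01,-0.02,0.647,0,0,0],
])

```text
clock: 3.0
position: [0.4268, 0.1211, 0.0542]
tool_rot: [3.141, 0.002, 0.298]
force: [0.3, -1.0, 0.5]
grip_width: 0.0854
```

```bash
python3 - <<'E'
from h import *
go([.4256,.1212,.053],0.3)
E
```

```text
t 3.0 pos [0.4268 0.1211 0.0542] rot [3.141e+00 2.000e-03 2.980e-01] q [-0.2   0.52 -0.27  2.18  0.29  0.48 -1.96] w 0.0854 shift [-0.007 -0.003  0.008] rot [ 0.001  0.002 -0.003]
```

Close.

Emit:
arm_command([
  [-0.3,0,0,0,0,0,0],
  [-0.3,0,0,0,0,0,0],
  [-0.3,0,0,0,0,0,0],
  [-0.3,0,0,0,0,0,0],
  [-0.3,0,0,0,0,0,0],
  [-0.3,0,0,0,0,0,0],
], newtons=35)

```text
clock: 3.75
position: [0.4288, 0.1274, 0.0581]
tool_rot: [-3.137, -0.009, 0.302]
force: [-23.4, 26.8, 74.1]
grip_width: 0.0307
```

```bash
python3 - <<'E'
from h import *
s=telemetry.observe();print(s)
wshot("w3")
cv2.imwrite("pics/side3.png",cams.grab_frame("side"))
cv2.imwrite("pics/scene3.png",cams.grab_frame("scene"))
E
```

```text
{'clock': 3.75, 'qpos': array([-0.20438142,  0.51187883, -0.27298177,  2.17294545,  0.28248176,
        0.47963958, -1.96292948]), 'qd': array([-0.00049546, -0.00108953, -0.00059816,  0.00076119, -0.00237454,
       -0.00034604,  0.00118894]), 'joint_efforts': array([ 14.67336953, -45.22310257,  17.4616313 , -12.3113054 ,
         5.65241933,   0.75780239,  -0.30396491]), 'position': array([0.42877001, 0.12736839, 0.05813405]), 'tool_rot': array([-3.13685467, -0.0087855 ,  0.30241922]), 'force': array([-23.35902357,  26.79107347,  74.14314191]), 'moment': array([7.61077074, 5.31899202, 0.37669138]), 'grip_width': 0.030734456134465144}
```

View pics/w3.png

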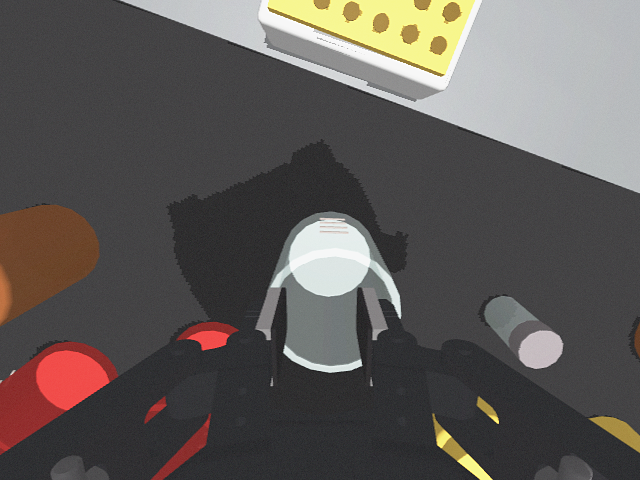

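View pics/side3.png

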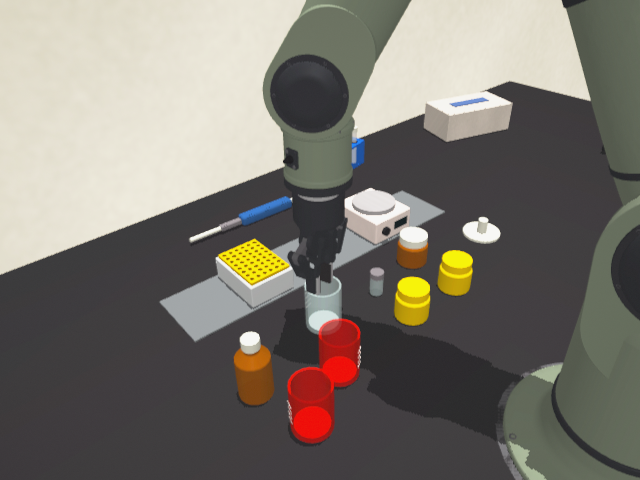

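View pics/scene3.png

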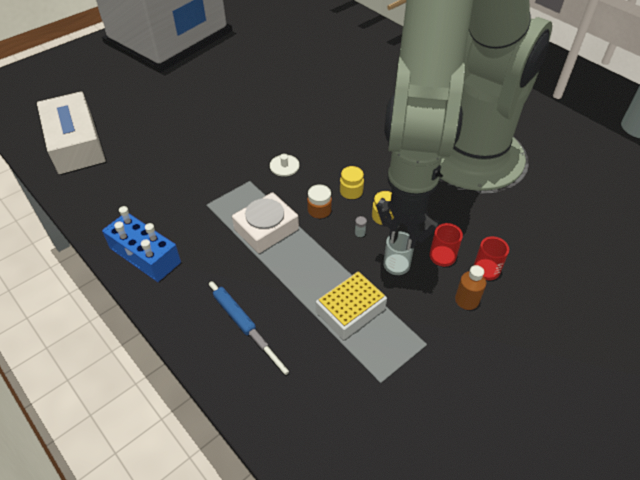

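```bash
python3 - <<'E'
import cv2
a=cv2.imread("pics/w3.png")[190:400,220:440];cv2.imwrite("pics/w3c.png",cv2.resize(a,None,fx=2.8,fy=2.8,interpolation=2))
a=cv2.imread("pics/side3.png")[200:350,260:400];b=cv2.imread("pics/scene3.png")[170:290,350:460]
import numpy as np
a=cv2.resize(a,(400,430),interpolation=2);b=cv2.resize(b,(394,430),interpolation=2);cv2.imwrite("pics/ss3.png",np.hstack([a,b]))
E
```

```text
(no output)
```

View pics/w3c.png

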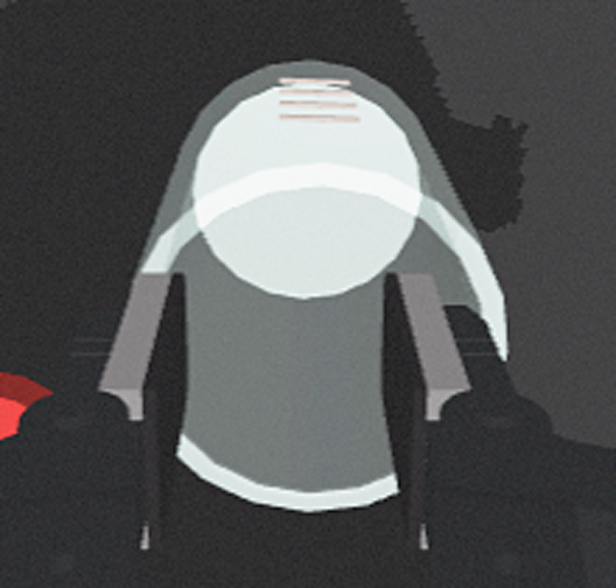

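View pics/ss3.png

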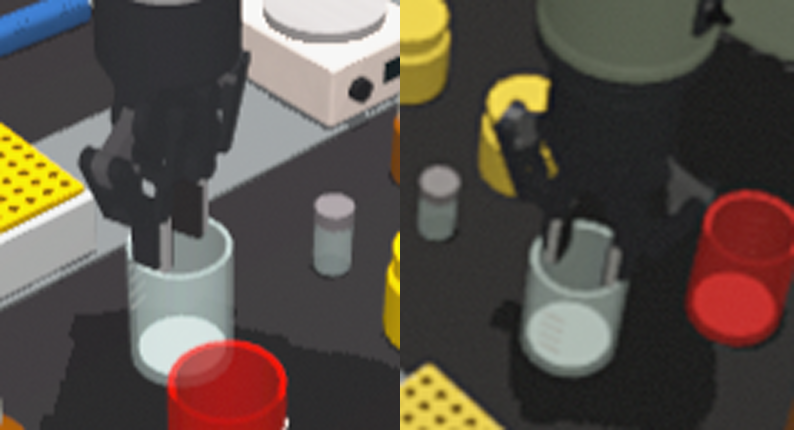

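Emit:
arm_command([
  [-0.28,0.01,-0.04,-0.04,0,0,0],
  [-0.28,0.01,-0.04,-0.04,0,0,0],
], newtons=20)

```text
clock: 4.15
position: [0.4273, 0.1282, 0.0616]
tool_rot: [-3.142, -0.002, 0.299]
force: [-0.2, -0.1, -0.9]
grip_width: 0.0307
```

```bash
python3 - <<'E'
from h import *
c,a=wshot("w4")
a=a[190:400,220:440];cv2.imwrite("pics/w4c.png",cv2.resize(a,None,fx=2.8,fy=2.8,interpolation=2))
E
```

```text
(no output)
```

View pics/w4c.png

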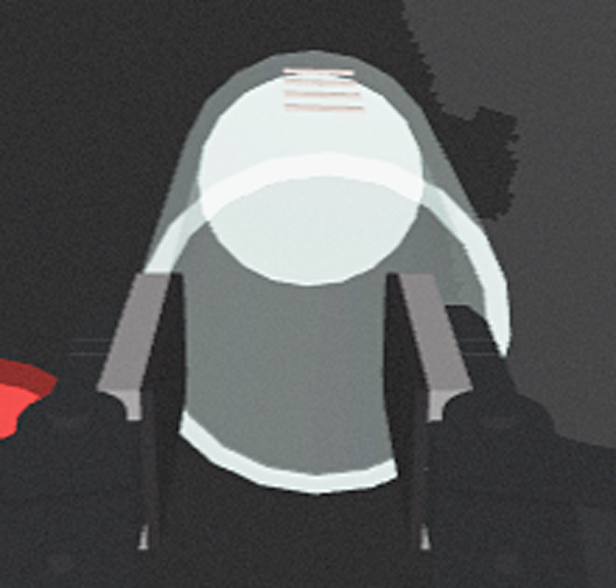

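Emit:
arm_command([
  [-0.28,0,0,-0.1,0,0,0],
  [-0.28,0,0,-0.2,0,0,0],
  [-0.28,0,0,-0.35,0,0,0],
  [-0.28,0,0,-0.5,0,0,0],
  [-0.28,0,0,-0.5,0,0,0],
])

```text
clock: 4.82
position: [0.4274, 0.1279, 0.1374]
tool_rot: [3.142, -0.003, 0.298]
force: [-0.5, -0.0, 0.2]
grip_width: 0.0309
```

```bash
python3 - <<'E'
from h import *
wshot("w5")
cv2.imwrite("pics/side5.png",cams.grab_frame("side"))
E
```

```text
(no output)
```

View pics/w5.png

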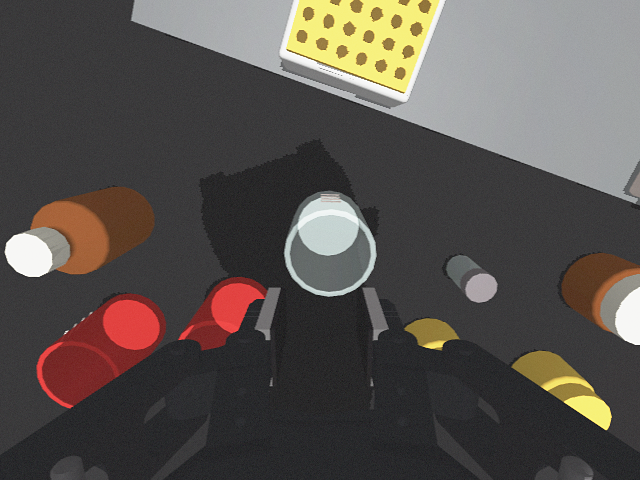

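View pics/side5.png

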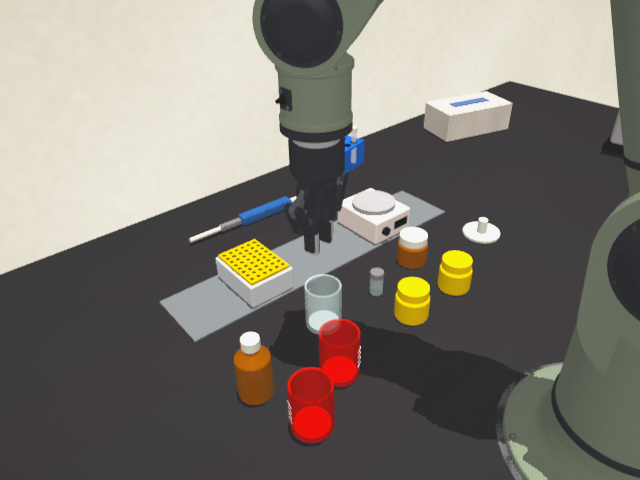

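```bash
python3 - <<'E'
from h import *
c=dict(np.load("pics/w5.npz"))
f=lambda p:ext(proj(c,ring(p[0],p[1],.08,.03)))-[286,205,376,296]
r=least_squares(f,[.42,.12]);print(r.x,r.fun)
s=telemetry.observe();T=Ro.from_euler('xyz',s["tool_rot"])
for z in(-.02,-.002,.017):
    for x in(-.011,.011): print(z,x,proj(c,s["position"]+T.apply([[x,-.0155,z],[x,.0155,z]])).round(0).tolist())
E
```

```text
[0.42697959 0.1209649 ] [-1.47472669  1.25093961  1.47332415 -1.32519148]
-0.02 -0.011 [[287.0, 324.0], [355.0, 324.0]]
-0.02 0.011 [[285.0, 279.0], [357.0, 279.0]]
-0.002 -0.011 [[290.0, 306.0], [352.0, 306.0]]
-0.002 0.011 [[289.0, 264.0], [353.0, 264.0]]
0.017 -0.011 [[293.0, 290.0], [349.0, 290.0]]
0.017 0.011 [[292.0, 252.0], [350.0, 252.0]]
```

```bash
python3 - <<'E'
from h import *
s=telemetry.observe();T=Ro.from_euler('xyz',s["tool_rot"]);print(s["position"],s["grip_width"])
im=cams.grab_frame("side");im2=cams.grab_frame("scene")
for n,i in(("side",im),("scene",im2)):
    for z,col in((.017,(0,0,255)),(-.002,(0,255,0)),(-.03,(255,0,0))):
        p=proj(C[n],s["position"]+T.apply([[0,-.0155,z],[0,.0155,z]]))
        print(n,z,p.round(1).tolist())
        for q in p: cv2.circle(i,tuple(int(v) for v in q.round()),1,col,-1)
a=cv2.resize(im[150:290,260:390],(390,420),interpolation=0);b=cv2.resize(im2[120:260,350:480],(390,420),interpolation=0)
cv2.imwrite("pics/t6.png",np.hstack([a,b]))
E
```

```text
[0.42661792 0.12760303 0.13572378] 0.030778055614261692
side 0.017 [[313.8, 272.5], [324.4, 262.2]]
side -0.002 [[313.4, 262.4], [324.2, 252.2]]
side -0.03 [[312.9, 247.1], [323.9, 237.1]]
scene 0.017 [[411.1, 234.8], [397.8, 229.0]]
scene -0.002 [[412.2, 228.8], [398.8, 223.0]]
scene -0.03 [[413.9, 219.7], [400.2, 213.9]]
```

View pics/t6.png

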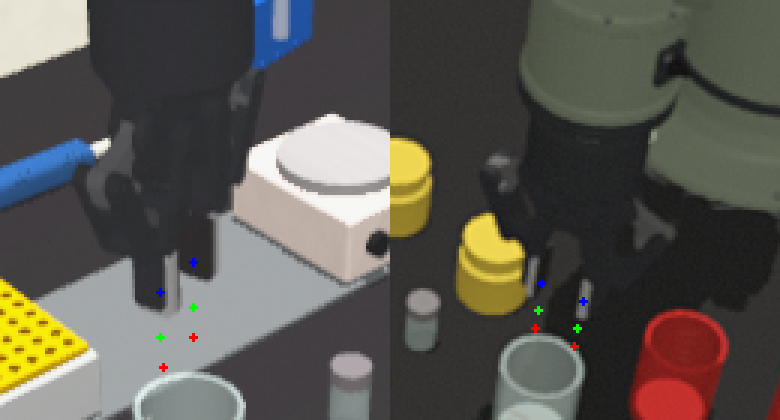

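```bash
python3 - <<'E'
from h import *
s=telemetry.observe();T=Ro.from_euler('xyz',s["tool_rot"])
c=dict(np.load("pics/w5.npz"))
for a,b,w in(((316,254.3),(415,226),(268,289)),((329,242.7),(397,218.7),(374,289))):
    x,r=tri([C["side"],C["scene"]],[np.array(a),np.array(b)]);print(x,r.round(1),T.inv().apply(x-s["position"]))
    x,r=tri([C["side"],C["scene"],c],[np.array(a),np.array(b),np.array(w)]);print(x,r.round(1),T.inv().apply(x-s["position"]))
print(s["clock"])
E
```

```text
[0.41913415 0.14208532 0.15153225] [-1.4  1.4 -1.1 -2.4] [-0.00254989 -0.01592176 -0.01646609]
[0.42333942 0.15062766 0.15208778] [-7.6  2.1  0.6  0.7  1.8  1.9] [ 0.00397831 -0.02285238 -0.01702595]
[0.43156671 0.10427701 0.14953794] [-1.   1.  -0.7 -1.7] [-0.00176787  0.02387054 -0.01447215]
[0.43558775 0.10443196 0.14686206] [-2.7  1.4 -2.1  0.1  0.2  0.9] [ 0.00212313  0.02490333 -0.01179883]
5.025
```

Emit:
arm_command([
  [1,0,0.045,0,0,0,0],
  [1,0,0.045,0,0,0,0],
  [1,0,0.045,0,0,0,0],
  [1,0,0.045,0,0,0,0],
  [1,0,0.045,0,0,0,0],
])

```text
clock: 5.65
position: [0.4284, 0.1214, 0.1353]
tool_rot: [-3.142, 0.0, 0.298]
force: [0.2, 0.1, 0.1]
grip_width: 0.0855
```

```bash
python3 - <<'E'
from h import *
s=telemetry.observe();T=Ro.from_euler('xyz',s["tool_rot"]);print(s["position"],s["grip_width"])
im=cams.grab_frame("side");im2=cams.grab_frame("scene");wshot("w7")
a=cv2.resize(im[150:290,260:390],(520,560),interpolation=2);b=cv2.resize(im2[120:260,350:480],(520,560),interpolation=2)
cv2.imwrite("pics/t7a.png",a);cv2.imwrite("pics/t7b.png",b)
E
```

```text
[0.42844018 0.1214279  0.1353349 ] 0.08549926030488758
```

View pics/t7a.png

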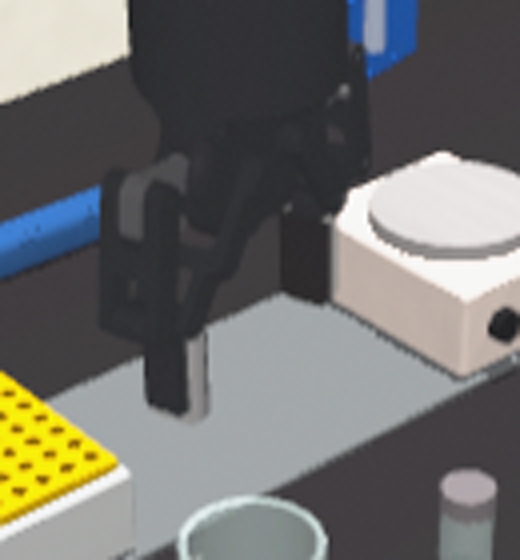

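View pics/t7b.png

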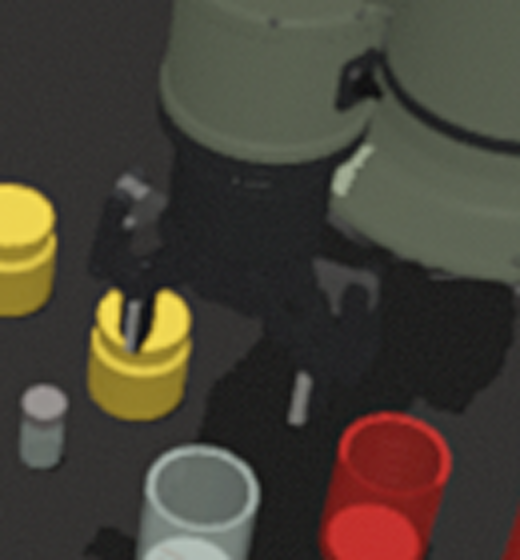

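View pics/w7.png

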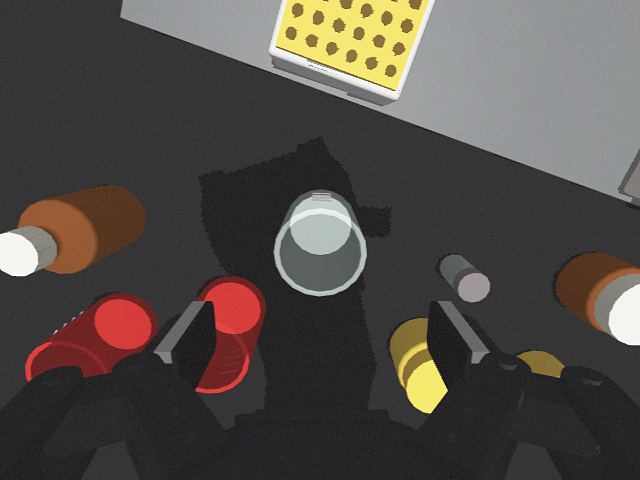

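```bash
python3 - <<'E'
from h import *
s=telemetry.observe();T=Ro.from_euler('xyz',s["tool_rot"])
for a,b in(((305.5,255),(424.2,226)),((336.5,225),(383.2,208))):
    x,r=tri([C["side"],C["scene"]],[np.array(a),np.array(b)]);print(x,r.round(1),T.inv().apply(x-s["position"]))
c=dict(np.load("pics/w7.npz"))
print(-c["R"].T@c["t"], T.inv().apply(-c["R"].T@c["t"]-s["position"]))
for z in(.017,0,-.015,-.025,-.035):print(z,proj(c,s["position"]+T.apply([[.011,-.0425,z],[.011,.0425,z],[.011,-.057,z]])).round(0).tolist())
E
```

```text
[0.41568132 0.16343079 0.16347652] [-0.8  0.7 -0.6 -1.3] [ 0.00012397 -0.04392984 -0.02812311]
[0.44404574 0.07584754 0.16496721] [-0.4  0.4 -0.3 -0.7] [ 0.00149495  0.04812165 -0.02961701]
[0.49569954 0.14193064 0.29862587] [ 7.02913496e-02  1.33436358e-04 -1.63272964e-01]
0.017 [[240.0, 251.0], [402.0, 252.0], [213.0, 251.0]]
0 [[233.0, 262.0], [409.0, 263.0], [203.0, 262.0]]
-0.015 [[225.0, 274.0], [417.0, 274.0], [192.0, 274.0]]
-0.025 [[219.0, 283.0], [423.0, 283.0], [184.0, 283.0]]
-0.035 [[212.0, 293.0], [430.0, 293.0], [174.0, 293.0]]
```

```bash
python3 - <<'E'
from h import *
c=dict(np.load("pics/w7.npz"))
f=lambda p:ext(proj(c,ring(p[0],p[1],.08,.03)))-[274,202,367,297]
r=least_squares(f,[.42,.12]);print(r.x,r.fun)
go([.4265,.1212,.020],.3)
E
```

```text
[0.42718141 0.12135467] [-0.44021887  2.65202717  0.44007808 -3.03775443]
t 5.8 pos [0.4285 0.1214 0.1354] rot [-3.142 -0.     0.298] q [-0.14  0.37 -0.34  2.12  0.19  0.68 -1.87] w 0.0857 shift [-0.013 -0.003  0.769] rot [-0.    -0.    -0.002]
```

Emit:
arm_command([
  [1,-0.01,0,0.25,0,0,0],
  [1,-0.01,0,0.5,0,0,0],
  [1,-0.01,0,0.65,0,0,0],
  [1,-0.01,0,0.77,0,0,0],
  [1,-0.01,0,0.77,0,0,0],
], newtons=25)

```text
clock: 6.42
position: [0.4264, 0.1208, 0.0191]
tool_rot: [3.142, 0.002, 0.299]
force: [-0.1, -0.4, 0.5]
grip_width: 0.0853
```

```bash
python3 - <<'E'
from h import *
cv2.imwrite("pics/s8.png",np.hstack([cv2.resize(cams.grab_frame("side")[150:350,240:400],(400,500)),cv2.resize(cams.grab_frame("scene")[130:290,340:468],(400,500))]))
E
```

```text
(no output)
```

View pics/s8.png

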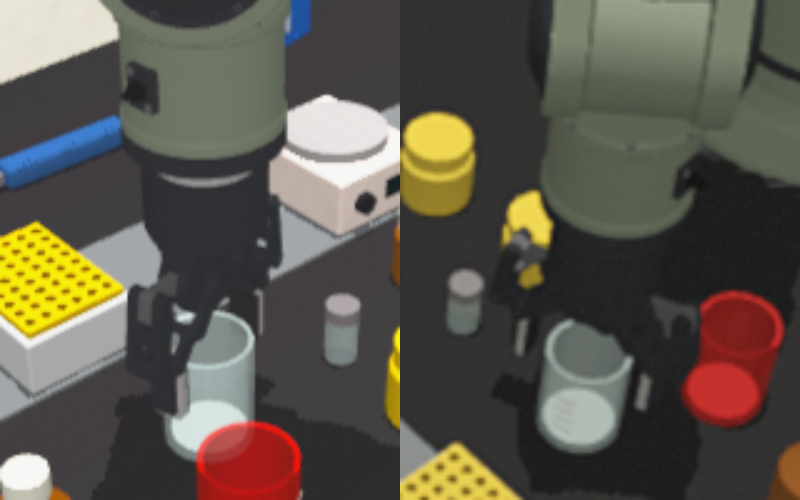

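Emit:
arm_command([
  [0.7,0,0,0,0,0,0],
  [0.55,0,0,0,0,0,0],
  [0.42,0,0,0,0,0,0],
  [0.3,0,0,0,0,0,0],
  [0.2,0,0,0,0,0,0],
  [0.2,0,0,0,0,0,0],
], newtons=25)

```text
clock: 7.28
position: [0.4274, 0.121, 0.0204]
tool_rot: [3.142, -0.001, 0.298]
force: [-2.3, 0.6, 12.2]
grip_width: 0.0606
```

Emit:
arm_command([
  [0.1,0,0,-0.1,0,0,0],
  [0.1,0,0,-0.3,0,0,0],
  [0.1,0,0,-0.6,0,0,0],
  [0.1,0,0,-0.85,0,0,0],
  [0.1,0,0,-0.85,0,0,0],
])

```text
clock: 7.9
position: [0.4283, 0.1212, 0.1503]
tool_rot: [3.141, -0.005, 0.298]
force: [-0.6, -0.5, -1.4]
grip_width: 0.0606
```

```bash
python3 - <<'E'
from h import *
go([.5835,-.157,.148],0.3)
go([.5835,-.157,.148],0)
cv2.imwrite("pics/s9.png",np.hstack([cv2.resize(cams.grab_frame("side")[100:350,240:440],(400,500)),cv2.resize(cams.grab_frame("scene")[130:290,340:468],(400,500))]))
E
```

```text
t 7.9 pos [0.4283 0.1212 0.1503] rot [ 3.141 -0.005  0.298] q [-0.12  0.34 -0.36  2.11  0.18  0.72 -1.87] w 0.0606 shift [0.445 2.076 0.018] rot [ 0.    -0.006 -0.003]
t 7.9 pos [0.4283 0.1212 0.1503] rot [ 3.141 -0.005  0.298] q [-0.12  0.34 -0.36  2.11  0.18  0.72 -1.87] w 0.0606 shift [0.445 2.076 0.018] rot [-0.001 -0.006  0.379]
```

View pics/s9.png

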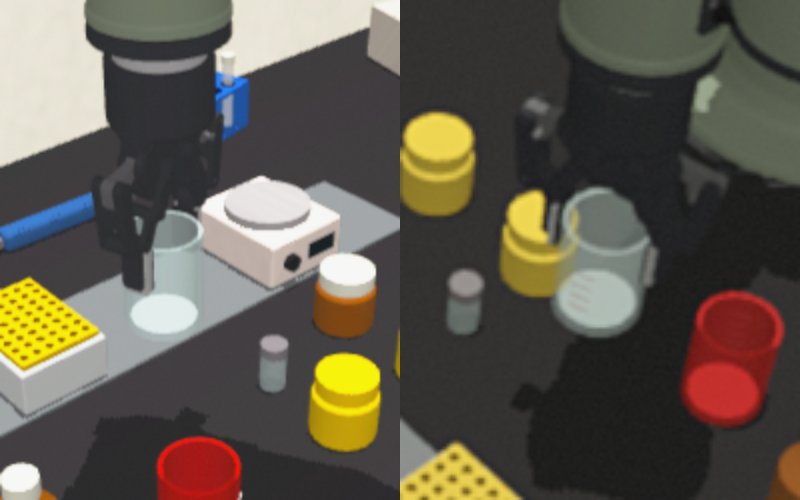

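Emit:
arm_command([
  [0.1,0.1,0.25,0,0,0,0],
  [0.1,0.2,0.6,0,0,0,0],
  [0.1,0.22,0.95,0,0,0,0],
])

```text
clock: 8.38
position: [0.5008, -0.0067, 0.1463]
tool_rot: [-3.141, 0.001, 0.299]
force: [0.9, 0.4, -1.3]
grip_width: 0.0605
```

Emit:
arm_command([
  [0.1,0.1,0.3,0,0,0,0],
  [0.1,0.2,0.6,0,0,0,0],
  [0.1,0.22,0.9,0,0,0,0],
  [0.1,0.22,1,0,0,0,0],
  [0.1,0.22,1,0,0,0,0],
])

```text
clock: 9.0
position: [0.5754, -0.1395, 0.1462]
tool_rot: [-3.141, 0.002, 0.297]
force: [-0.3, 0.3, -2.0]
grip_width: 0.0606
```

```bash
python3 - <<'E'
from h import *
go([.5835,-.157,.0845],0.298)
E
```

```text
t 9.0 pos [ 0.5754 -0.1395  0.1462] rot [-3.141e+00  2.000e-03  2.970e-01] q [ 0.33  0.56 -0.27  1.74  0.19  0.87 -1.3 ] w 0.0606 shift [0.018 0.128 0.411] rot [-0.001  0.002 -0.001]
```

Emit:
arm_command([
  [0.1,0.018,0.128,0,0,0,0],
  [0.1,0.018,0.128,0.15,0,0,0],
  [0.1,0.018,0.128,0.3,0,0,0],
  [0.1,0.018,0.128,0.3,0,0,0],
  [0.1,0.018,0.128,0.3,0,0,0],
])

```text
clock: 9.62
position: [0.5848, -0.1565, 0.1031]
tool_rot: [3.141, -0.001, 0.299]
force: [-0.3, 0.4, -1.3]
grip_width: 0.0602
```

```bash
python3 - <<'E'
from h import *
go([.5835,-.157,.0845],0.298)
cv2.imwrite("pics/s10.png",np.hstack([cv2.resize(cams.grab_frame("side")[150:270,320:440],(400,400)),cv2.resize(cams.grab_frame("scene")[130:270,210:350],(400,400))]))
E
```

```text
t 9.62 pos [ 0.5848 -0.1565  0.1031] rot [ 3.141e+00 -1.000e-03  2.990e-01] q [ 0.34  0.63 -0.26  1.74  0.21  0.8  -1.29] w 0.0602 shift [-0.009  0.     0.124] rot [ 0.    -0.001  0.001]
```

View pics/s10.png

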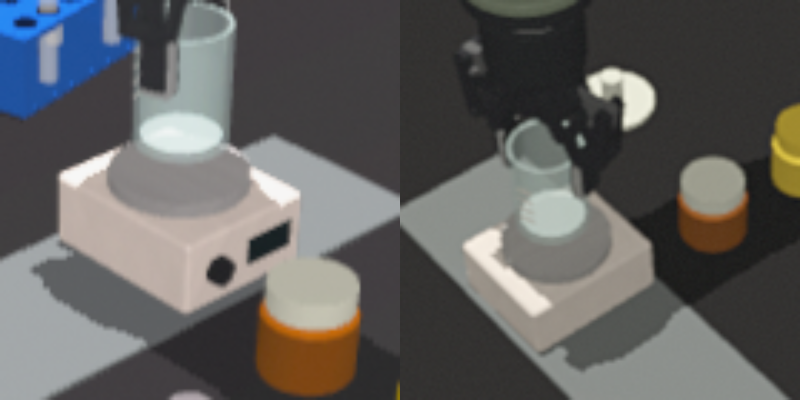

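Beaker is upright just above the plate, centred. Lower to contact.

Emit:
arm_command([
  [0.1,-0.005,0,0.06,0,0,0],
  [0.1,-0.005,0,0.1,0,0,0],
  [0.1,-0.005,0,0.125,0,0,0],
  [0.1,-0.005,0,0.125,0,0,0],
])

```text
clock: 10.22
position: [0.5836, -0.157, 0.0836]
tool_rot: [-3.142, 0.0, 0.298]
force: [-0.5, 0.5, -0.8]
grip_width: 0.0608
```

Emit:
arm_command([
  [0.1,0,0,0.008,0,0,0],
  [0.1,0,0,0.016,0,0,0],
  [0.1,0,0,0.016,0,0,0],
])

```text
clock: 10.6
position: [0.5839, -0.157, 0.0832]
tool_rot: [3.141, -0.001, 0.298]
force: [-13.4, 3.4, 36.8]
grip_width: 0.0605
```

Emit:
arm_command([
  [0.1,0,0,-0.012,0,0,0],
  [0.45,0,0,-0.012,0,0,0],
  [0.7,0,0,-0.012,0,0,0],
  [1,0,0,-0.012,0,0,0],
  [1,0,0,-0.012,0,0,0],
  [1,0,0,-0.012,0,0,0],
])

```text
clock: 11.35
position: [0.5836, -0.1571, 0.083]
tool_rot: [-3.142, 0.0, 0.298]
force: [0.3, -0.2, 0.3]
grip_width: 0.085
```

Emit:
arm_command([
  [1,0,0,-0.1,0,0,0],
  [1,0,0,-0.3,0,0,0],
  [1,0,0,-0.6,0,0,0],
  [1,0,0,-0.85,0,0,0],
  [1,0,0,-0.85,0,0,0],
])

```text
clock: 11.98
position: [0.585, -0.1573, 0.2144]
tool_rot: [3.139, -0.005, 0.298]
force: [0.4, -0.1, -0.7]
grip_width: 0.0854
```

```bash
python3 - <<'E'
from h import *
go([.4102,-.302,.1],0.298)
wshot("w11")
cv2.imwrite("pics/s11.png",np.hstack([cv2.resize(cams.grab_frame("side")[150:270,320:440],(400,400)),cv2.resize(cams.grab_frame("scene")[130:270,210:350],(400,400))]))
E
```

```text
t 11.97 pos [ 0.585  -0.1573  0.2144] rot [ 3.139 -0.005  0.298] q [ 0.36  0.5  -0.29  1.64  0.16  1.02 -1.25] w 0.0854 shift [-1.401  0.578  0.758] rot [ 0.004 -0.006  0.   ]
```

View pics/s11.png

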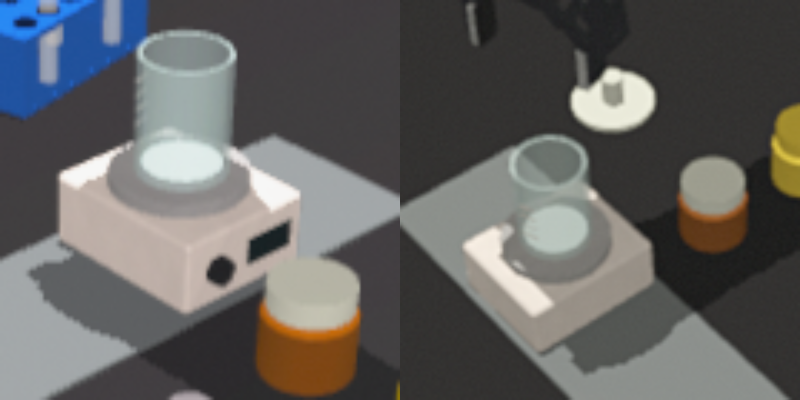

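View pics/w11.png

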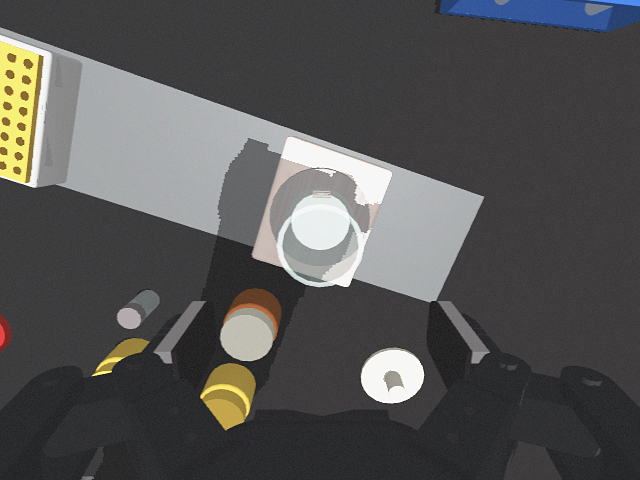

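Emit:
arm_command([
  [1,-0.35,0.15,0,0,0,0],
  [0.5,-0.7,0.3,0,0,0,0],
  [0,-1,0.45,0.1,0,0,0],
])

```text
clock: 12.5
position: [0.4584, -0.2668, 0.1954]
tool_rot: [3.141, 0.0, 0.298]
force: [1.1, -0.4, -1.0]
grip_width: 0.0516
```

Emit:
arm_command([
  [0,-0.3,0.1,0.2,0,0,0],
  [0,-0.4,0.13,0.4,0,0,0],
  [0,-0.4,0.13,0.65,0,0,0],
  [0,-0.4,0.13,0.65,0,0,0],
  [0,-0.4,0.13,0.65,0,0,0],
])

```text
clock: 13.12
position: [0.4089, -0.3018, 0.0988]
tool_rot: [3.142, -0.0, 0.299]
force: [0.3, 0.7, 0.3]
grip_width: 0.0427
```

```bash
python3 - <<'E'
from h import *
c=dict(np.load("pics/w11.npz"))
f=lambda p:ext(proj(c,ring(p[0],p[1],.143,.03)))-[277,203,363,287]
r=least_squares(f,[.58,-.15]);print("beaker",r.x,r.fun)
c=dict(np.load("pics/w11.npz"))
f=lambda p:ext(np.vstack([proj(c,ring(p[0],p[1],.006,.038)),proj(c,ring(p[0],p[1],.0,.038))]))-[361,348,424.5,404.5]
r=least_squares(f,[.41,-.3]);print("cover",r.x,r.fun)
go([.4102,-.302,-.001],0.298)
wshot("w12")
E
```

```text
beaker [ 0.58207016 -0.15770793] [-0.88678469  0.06614273  0.88710379 -0.00823955]
cover [ 0.40766232 -0.30368237] [ 0.13185126  0.05582653 -0.12992141 -0.06870346]
t 13.12 pos [ 0.4089 -0.3018  0.0988] rot [ 3.142 -0.     0.299] q [ 0.69  0.51 -0.23  1.99  0.18  0.66 -0.92] w 0.0427 shift [0.008 0.004 0.665] rot [ 0.    -0.     0.001]
```

View pics/w12.png

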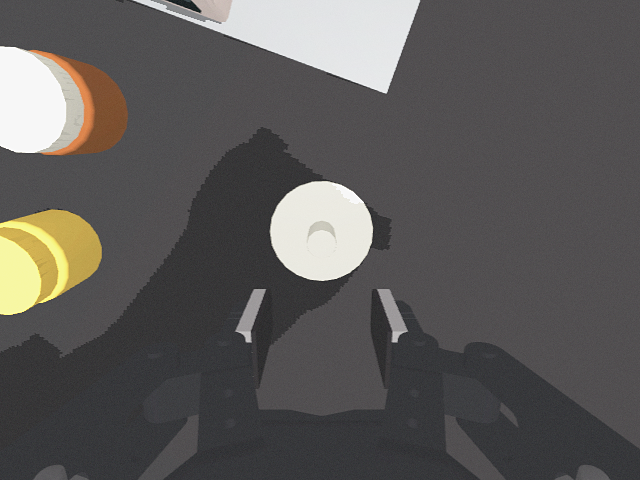

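```bash
python3 - <<'E'
from h import *
c=dict(np.load("pics/w12.npz"))
f=lambda p:ext(np.vstack([proj(c,ring(p[0],p[1],.006,.038)),proj(c,ring(p[0],p[1],.0,.038))]))-[270,181,373.5,280.5]
r=least_squares(f,[.41,-.3]);print("cover",r.x,r.fun)
f=lambda p:ext(proj(c,ring(p[0],p[1],.034,.01)))-[306,230,337,259]
r=least_squares(f,[.41,-.3]);print("knob",r.x,r.fun)
go([r.x[0],r.x[1],0.000],0.298)
E
```

```text
cover [ 0.40924595 -0.30225156] [ 0.23213411 -0.48352381 -0.23193957  0.5353934 ]
knob [ 0.40904252 -0.30211474] [ 0.42880088  0.08897337 -0.4286628  -0.1041963 ]
t 13.18 pos [ 0.4091 -0.302   0.0991] rot [ 3.141e+00 -1.000e-03  2.990e-01] q [ 0.69  0.51 -0.23  1.99  0.18  0.66 -0.92] w 0.0426 shift [-0.001  0.     0.661] rot [ 0.001 -0.001  0.001]
```

Emit:
arm_command([
  [0,0,0,0.2,0,0,0],
  [0,0,0,0.45,0,0,0],
  [0,0,0,0.6,0,0,0],
  [0,0,0,0.64,0,0,0],
  [0,0,0,0.64,0,0,0],
])

```text
clock: 13.8
position: [0.409, -0.3022, 0.0029]
tool_rot: [3.141, -0.001, 0.298]
force: [-0.1, 0.1, 0.2]
grip_width: 0.0424
```

Emit:
arm_command([
  [-0.2,0,0,0,0,0,0],
  [-0.35,0,0,0,0,0,0],
  [-0.5,0,0,0,0,0,0],
  [-0.6,0,0,0,0,0,0],
  [-0.7,0,0,0,0,0,0],
  [-0.7,0,0,0,0,0,0],
], newtons=25)

```text
clock: 14.55
position: [0.4086, -0.3021, 0.0024]
tool_rot: [3.141, -0.0, 0.298]
force: [-1.3, 0.1, 8.1]
grip_width: 0.0186
```

```bash
python3 - <<'E'
from h import *
go([.4091,-.302,0.000],0.298)
cv2.imwrite("pics/s13.png",np.hstack([cv2.resize(cams.grab_frame("side")[130:270,410:550],(400,400)),cv2.resize(cams.grab_frame("scene")[80:220,210:350],(400,400))]))
E
```

```text
t 14.55 pos [ 0.4086 -0.3021  0.0024] rot [ 3.141 -0.     0.298] q [ 0.65  0.68 -0.17  2.03  0.25  0.45 -0.98] w 0.0186 shift [0.003 0.001 0.016] rot [ 0.001 -0.     0.   ]
```

View pics/s13.png

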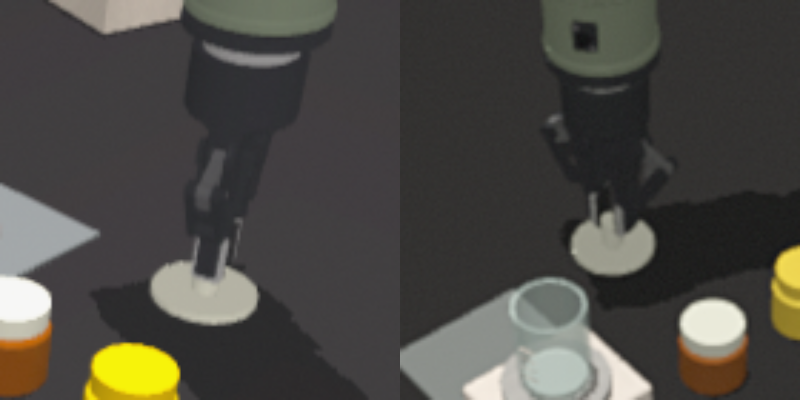

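Emit:
arm_command([
  [-0.8,0,0,-0.15,0,0,0],
  [-0.8,0,0,-0.4,0,0,0],
  [-0.8,0,0,-0.7,0,0,0],
  [-0.8,0,0,-1,0,0,0],
])

```text
clock: 15.15
position: [0.4082, -0.3018, 0.1535]
tool_rot: [-3.141, 0.0, 0.298]
force: [-0.2, -0.2, -0.6]
grip_width: 0.0187
```

Emit:
arm_command([
  [-0.8,0.1,0,-0.2,0,0,0],
  [-0.8,0.3,-0.1,-0.25,0,0,0],
  [-0.8,0.6,-0.2,-0.25,0,0,0],
  [-0.8,0.9,-0.35,-0.25,0,0,0],
  [-0.8,0.9,-0.35,-0.25,0,0,0],
])

```text
clock: 15.78
position: [0.5243, -0.2085, 0.1894]
tool_rot: [-3.14, -0.001, 0.303]
force: [-0.1, -1.0, -1.1]
grip_width: 0.0183
```

```bash
python3 - <<'E'
from h import *
go([.5830,-.1573,0.19],0.298)
wshot("w14")
E
```

```text
t 15.78 pos [ 0.5243 -0.2085  0.1894] rot [-3.14e+00 -1.00e-03  3.03e-01] q [ 0.49  0.46 -0.29  1.78  0.16  0.93 -1.14] w 0.0183 shift [ 0.476 -0.209 -0.003] rot [-0.001 -0.002  0.007]
```

View pics/w14.png

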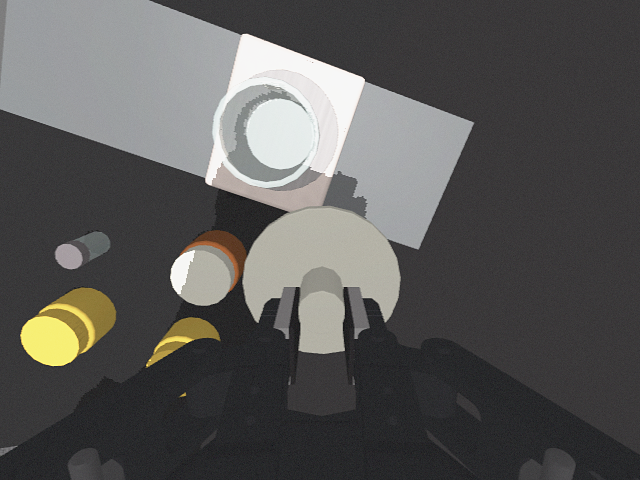

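```bash
python3 - <<'E'
from h import *
c=dict(np.load("pics/w14.npz"))
f=lambda p:ext(np.vstack([proj(c,ring(p[0],p[1],p[2]+.006,.038)),proj(c,ring(p[0],p[1],p[2],.038))]))-[243,207,400,353.5]
r=least_squares(f,[.52,-.2,.187]);print("cover",r.x,r.fun)
f=lambda p:ext(proj(c,ring(p[0],p[1],p[2],.03)))-[213,77,319.5,187]
r2=least_squares(f,[.58,-.15,.143]);print("beaker",r2.x,r2.fun)
f2=lambda p:f([p[0],p[1],.143])
r2=least_squares(f2,[.58,-.15]);print("beaker",r2.x,r2.fun)
E
```

```text
cover [ 0.52388194 -0.2089205   0.18503998] [ 0.33993148 -0.3528136  -0.34129936  0.38533106]
beaker [ 0.58212742 -0.15786056  0.14021784] [ 0.26386291 -0.24353284 -0.26458123  0.26462075]
beaker [ 0.58217006 -0.15827612] [-0.43434505 -0.87750863  0.43487028  1.07657848]
```

Emit:
arm_command([
  [-0.8,0.25,-0.1,0,0,0,0],
  [-0.8,0.475,-0.207,0,0,0,0],
  [-0.8,0.475,-0.207,0.1,0,0,0],
  [-0.8,0.475,-0.207,0.2,0,0,0],
  [-0.8,0.475,-0.207,0.26,0,0,0],
  [-0.8,0.475,-0.207,0.26,0,0,0],
])

```text
clock: 16.58
position: [0.5802, -0.1622, 0.1498]
tool_rot: [-3.141, 0.001, 0.297]
force: [-0.1, 0.2, -0.9]
grip_width: 0.0185
```

```bash
python3 - <<'E'
from h import *
go([.583,-.1575,.146],0.298)
cv2.imwrite("pics/s15.png",np.hstack([cv2.resize(cams.grab_frame("side")[120:260,310:450],(400,400),interpolation=2),cv2.resize(cams.grab_frame("scene")[120:260,200:340],(400,400),interpolation=2)]))
E
```

```text
t 16.57 pos [ 0.5802 -0.1622  0.1498] rot [-3.141e+00  1.000e-03  2.970e-01] q [ 0.37  0.57 -0.28  1.71  0.19  0.89 -1.26] w 0.0185 shift [ 0.027 -0.024  0.025] rot [-0.001  0.002 -0.001]
```

View pics/s15.png

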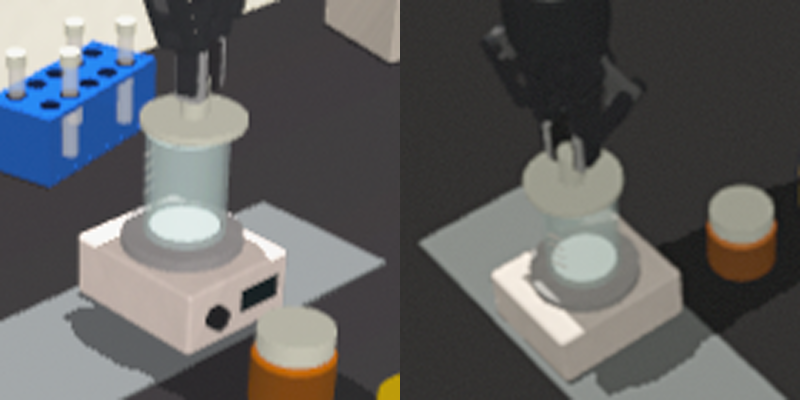

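Commanded pose differs from measured when a call begins; correct the residual and lower.

Emit:
arm_command([
  [-0.8,0.027,-0.03,0,0,0,0],
  [-0.8,0.027,-0.03,0,0,0,0],
  [-0.8,0.027,-0.03,0.01,0,0,0],
  [-0.8,0.027,-0.03,0.015,0,0,0],
  [-0.8,0.027,-0.03,0.015,0,0,0],
])

```text
clock: 17.3
position: [0.5835, -0.156, 0.1481]
tool_rot: [-3.142, 0.0, 0.298]
force: [0.2, 0.1, -0.3]
grip_width: 0.0186
```

Emit:
arm_command([
  [-0.8,-0.005,0.01,0,0,0,0],
  [-0.8,-0.005,0.01,0.01,0,0,0],
  [-0.8,-0.005,0.01,0.016,0,0,0],
  [-0.8,-0.005,0.01,0.016,0,0,0],
])

```text
clock: 17.8
position: [0.5832, -0.1576, 0.1457]
tool_rot: [-3.141, 0.0, 0.298]
force: [0.7, -0.1, -0.3]
grip_width: 0.0182
```

Emit:
arm_command([
  [-0.8,0,0,0.005,0,0,0],
  [-0.8,0,0,0.01,0,0,0],
  [-0.8,0,0,0.01,0,0,0],
])

```text
clock: 18.18
position: [0.5839, -0.1577, 0.1455]
tool_rot: [3.141, -0.001, 0.298]
force: [-4.1, 0.7, 14.5]
grip_width: 0.0187
```

Contact. Ease off and open.

Emit:
arm_command([
  [-0.8,0,0,-0.006,0,0,0],
  [-0.5,0,0,-0.006,0,0,0],
  [-0.3,0,0,-0.006,0,0,0],
  [-0.1,0,0,-0.006,0,0,0],
  [-0.1,0,0,-0.006,0,0,0],
])

```text
clock: 18.8
position: [0.5833, -0.1576, 0.1452]
tool_rot: [-3.142, 0.0, 0.298]
force: [-0.2, -0.2, -0.6]
grip_width: 0.0382
```

Emit:
arm_command([
  [-0.1,0,0,-0.08,0,0,0],
  [-0.1,0,0,-0.25,0,0,0],
  [-0.1,0,0,-0.5,0,0,0],
  [0.2,0,0,-0.6,0,0,0],
  [0.6,0,0,-0.6,0,0,0],
])

```text
clock: 19.42
position: [0.5837, -0.1577, 0.2363]
tool_rot: [3.141, -0.002, 0.298]
force: [0.5, -0.5, -0.3]
grip_width: 0.0678
```

```bash
python3 - <<'E'
from h import *
go([.3829,.289,.22],0.5)
a=cams.grab_frame("side");b=cams.grab_frame("scene");cv2.imwrite("pics/side16.png",a);cv2.imwrite("pics/scene16.png",b)
cv2.imwrite("pics/s16.png",np.hstack([cv2.resize(a[120:260,310:450],(400,400),interpolation=2),cv2.resize(b[120:260,200:340],(400,400),interpolation=2)]))
E
```

```text
t 19.43 pos [ 0.5837 -0.1577  0.2363] rot [ 3.141e+00 -2.000e-03  2.980e-01] q [ 0.37  0.48 -0.3   1.62  0.15  1.07 -1.24] w 0.0678 shift [-0.405 -3.24   0.105] rot [ 0.001 -0.002 -0.257]
```

View pics/s16.png

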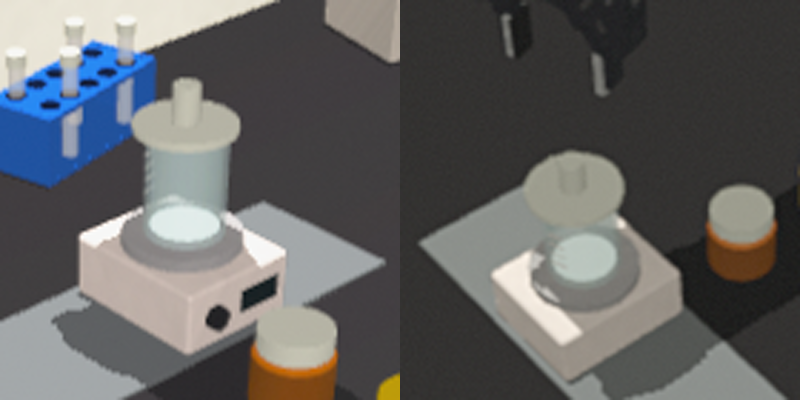

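Emit:
arm_command([
  [1,0,-0.3,0,0,0,0],
  [1,0,-0.7,0,0,0,0],
  [1,0,-1,0,0,0,0],
])

```text
clock: 19.9
position: [0.5378, -0.0121, 0.2341]
tool_rot: [-3.141, 0.002, 0.299]
force: [0.3, 0.1, -0.5]
grip_width: 0.0856
```

Emit:
arm_command([
  [1,0,-0.35,0,0,0,0],
  [1,0,-0.7,0,0,0,0],
  [1,-0.1,-1,0,0,0,0],
])

```text
clock: 20.27
position: [0.4797, 0.1267, 0.2341]
tool_rot: [-3.141, 0.001, 0.299]
force: [0.1, 0.6, 0.2]
grip_width: 0.0856
```

Emit:
arm_command([
  [1,-0.1,-0.35,0,0,0,-0.1],
  [1,-0.2,-0.7,0,0,0,-0.257],
  [1,-0.3,-0.9,0,0,0,-0.257],
  [1,-0.3,-0.9,0,0,0,-0.257],
])

```text
clock: 20.78
position: [0.3963, 0.242, 0.2345]
tool_rot: [-3.141, 0.001, 0.504]
force: [0.8, -0.2, -0.5]
grip_width: 0.0852
```

```bash
python3 - <<'E'
from h import *
go([.3829,.289,.17],0.5)
wshot("w17")
E
```

```text
t 20.77 pos [0.3963 0.242  0.2345] rot [-3.141e+00  1.000e-03  5.040e-01] q [-0.24  0.27 -0.53  1.96  0.16  0.96 -1.91] w 0.0852 shift [ 0.074 -0.318  0.43 ] rot [-0.001  0.002  0.005]
```

View pics/w17.png

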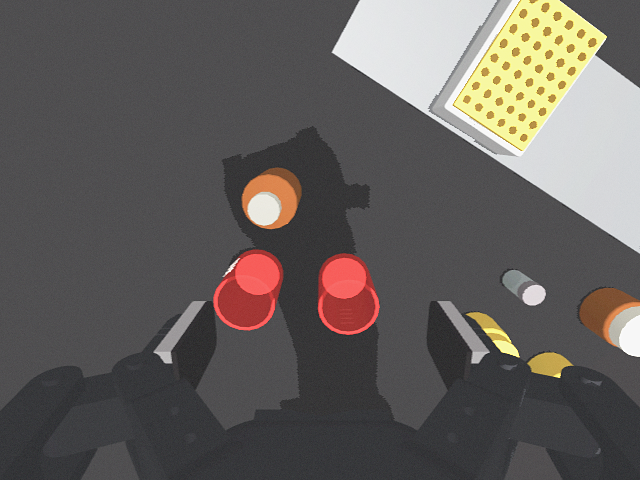

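```bash
python3 - <<'E'
from h import *
c=dict(np.load("pics/w17.npz"))
f=lambda p:ext(proj(c,ring(p[0],p[1],.105,.0135)))-[248,192,281.5,226.5]
r=least_squares(f,[.38,.28]);print("bottle",r.x,r.fun)
f=lambda p:ext(proj(c,np.vstack([ring(p[0],p[1],.07,.026),ring(p[0],p[1],.0,.026)])))-[241.5,168,302,229]
r=least_squares(f,[.38,.28]);print("bottle",r.x,r.fun)
E
```

```text
bottle [0.38278489 0.28818813] [ 0.43614185  1.18209794 -0.43616838 -1.25644653]
bottle [0.38182077 0.28844151] [ 0.04480993 -0.88510817 -0.05405675  0.80380183]
```

Emit:
arm_command([
  [1,0.04,-0.16,0,0,0,0],
  [1,0.074,-0.318,0.05,0,0,0],
  [1,0.074,-0.318,0.3,0,0,0],
  [1,0.074,-0.318,0.6,0,0,0],
  [1,0.074,-0.318,0.6,0,0,0],
])

```text
clock: 21.45
position: [0.3842, 0.2858, 0.1429]
tool_rot: [3.141, 0.006, 0.499]
force: [0.2, -0.1, 0.7]
grip_width: 0.085
```

```bash
python3 - <<'E'
from h import *
go([.3829,.289,.022],0.5)
wshot("w18")
E
```

```text
t 21.45 pos [0.3842 0.2858 0.1429] rot [3.141 0.006 0.499] q [-0.37  0.43 -0.5   2.02  0.29  0.77 -2.12] w 0.085 shift [ 0.007 -0.024  0.806] rot [ 0.001  0.007 -0.001]
```

View pics/w18.png

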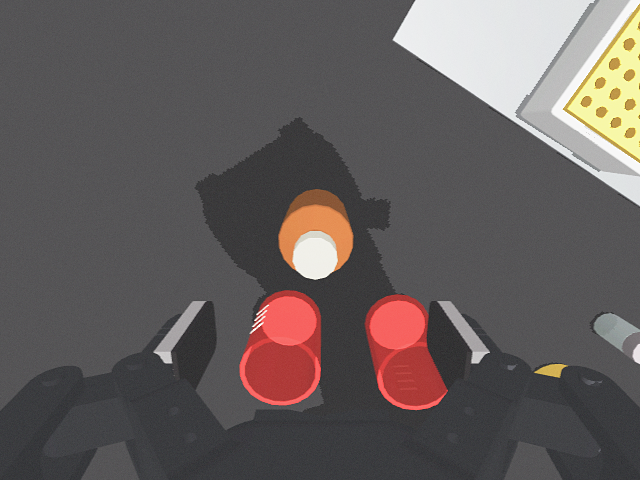

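Emit:
arm_command([
  [1,0.005,-0.01,0.2,0,0,0],
  [1,0.005,-0.01,0.45,0,0,0],
  [1,0.005,-0.01,0.7,0,0,0],
  [1,0.005,-0.01,0.8,0,0,0],
  [1,0.005,-0.01,0.8,0,0,0],
])

```text
clock: 22.12
position: [0.3855, 0.2896, 0.0259]
tool_rot: [3.141, -0.0, 0.5]
force: [-0.5, 0.7, 0.3]
grip_width: 0.0855
```

```bash
python3 - <<'E'
from h import *
go([.3828,.2885,.022],0.5)
cv2.imwrite("pics/s19.png",np.hstack([cv2.resize(cams.grab_frame("side")[240:440,170:330],(400,500)),cv2.resize(cams.grab_frame("scene")[180:340,410:538],(400,500))]))
E
```

```text
t 22.12 pos [0.3855 0.2896 0.0259] rot [ 3.141 -0.     0.5  ] q [-0.48  0.63 -0.38  2.09  0.46  0.51 -2.27] w 0.0855 shift [-0.019 -0.002  0.026] rot [ 0. -0. -0.]
```

View pics/s19.png

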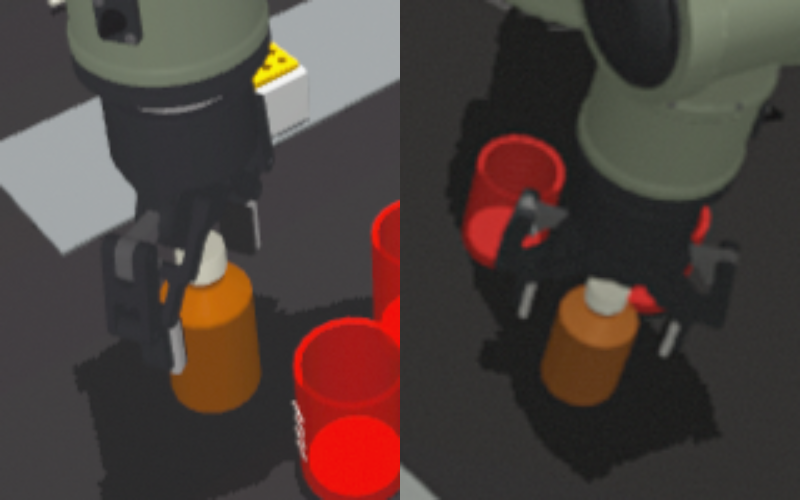

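Emit:
arm_command([
  [0.7,-0.015,0,0.02,0,0,0],
  [0.5,-0.015,0,0.02,0,0,0],
  [0.35,-0.015,0,0.02,0,0,0],
  [0.2,-0.015,0,0.02,0,0,0],
  [0.1,-0.015,0,0.02,0,0,0],
  [0,-0.015,0,0.02,0,0,0],
  [0,-0.015,0,0.02,0,0,0],
], newtons=35)

```text
clock: 23.1
position: [0.3832, 0.2886, 0.0227]
tool_rot: [-3.142, -0.001, 0.5]
force: [-1.7, -0.3, 9.5]
grip_width: 0.0509
```

Emit:
arm_command([
  [-0.1,0,0,-0.1,0,0,0],
  [-0.1,0,0,-0.3,0,0,0],
  [-0.1,0,0,-0.6,0,0,0],
  [-0.1,0,0,-0.9,0,0,0],
  [-0.1,0,0,-0.9,0,0,0],
])

```text
clock: 23.72
position: [0.3842, 0.2892, 0.1607]
tool_rot: [-3.141, -0.005, 0.5]
force: [-0.4, -0.4, -2.0]
grip_width: 0.0509
```

```bash
python3 - <<'E'
from h import *
go([.587,-.007,.15],0.5)
wshot("w20")
cv2.imwrite("pics/s20.png",np.hstack([cv2.resize(cams.grab_frame("side")[190:440,170:370],(400,500)),cv2.resize(cams.grab_frame("scene")[160:320,410:538],(400,500))]))
E
```

```text
t 23.73 pos [0.3842 0.2892 0.1607] rot [-3.141 -0.005  0.5  ] q [-0.36  0.4  -0.52  2.01  0.28  0.8  -2.11] w 0.0509 shift [0.241 2.381 0.071] rot [-0.001 -0.007 -0.   ]
```

View pics/s20.png

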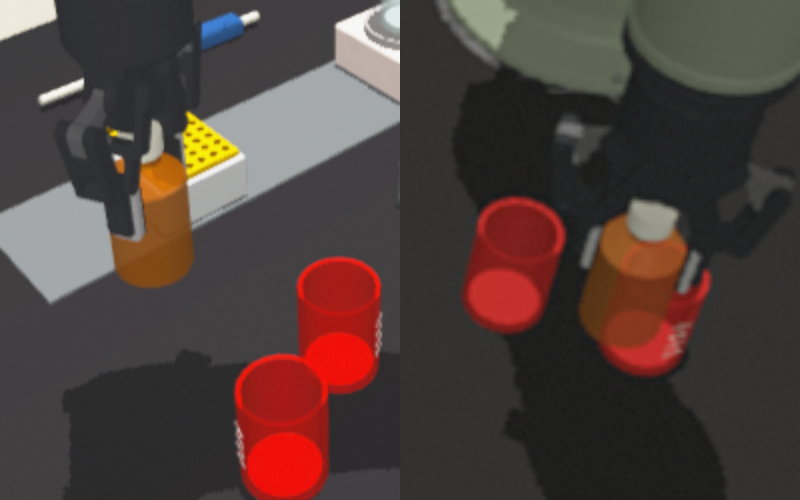

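Emit:
arm_command([
  [-0.1,0.1,0.25,0,0,0,0],
  [-0.1,0.1,0.6,0,0,0,0],
  [-0.1,0.1,0.95,0,0,0,0],
])

```text
clock: 24.25
position: [0.4644, 0.169, 0.1561]
tool_rot: [-3.141, 0.002, 0.501]
force: [1.1, -0.1, -2.2]
grip_width: 0.0508
```

Emit:
arm_command([
  [-0.1,0.08,0.35,0,0,0,0],
  [-0.1,0.14,0.7,0,0,0,0],
  [-0.1,0.14,0.95,0,0,0,0],
])

```text
clock: 24.62
position: [0.5517, 0.0534, 0.1558]
tool_rot: [-3.141, 0.002, 0.499]
force: [0.2, 0.5, -1.7]
grip_width: 0.0508
```

Emit:
arm_command([
  [-0.1,0,0.25,0,0,0,0],
  [-0.1,0,0.4,0,0,0,0],
  [-0.1,0,0.4,0,0,0,0],
])

```text
clock: 25.0
position: [0.5797, 0.0012, 0.1557]
tool_rot: [-3.141, 0.002, 0.498]
force: [-0.1, 0.2, -1.4]
grip_width: 0.0508
```

```bash
python3 - <<'E'
from h import *
go([.587,-.007,.05],0.5)
E
```

```text
t 25.0 pos [0.5797 0.0012 0.1557] rot [-3.141e+00  2.000e-03  4.980e-01] q [ 0.2   0.55 -0.43  1.76  0.28  0.9  -1.42] w 0.0508 shift [0.018 0.072 0.704] rot [-0.001  0.003 -0.003]
```

Emit:
arm_command([
  [-0.1,0.01,0.05,0.1,0,0,0],
  [-0.1,0.01,0.05,0.35,0,0,0],
  [-0.1,0.01,0.05,0.6,0,0,0],
  [-0.1,0.01,0.05,0.75,0,0,0],
  [-0.1,0.01,0.05,0.75,0,0,0],
  [-0.1,0.01,0.05,0.75,0,0,0],
])

```text
clock: 25.75
position: [0.5851, -0.0026, 0.0451]
tool_rot: [-3.142, -0.0, 0.501]
force: [0.2, 0.2, -1.2]
grip_width: 0.0504
```

```bash
python3 - <<'E'
from h import *
go([.587,-.007,.0257],0.5)
E
```

```text
t 25.75 pos [ 0.5851 -0.0026  0.0451] rot [-3.142 -0.     0.501] q [ 0.16  0.7  -0.37  1.81  0.37  0.69 -1.49] w 0.0504 shift [-0.003  0.032  0.129] rot [-0.    -0.     0.001]
```

Emit:
arm_command([
  [-0.1,0,0.032,0,0,0,0],
  [-0.1,0,0.032,0.06,0,0,0],
  [-0.1,0,0.032,0.11,0,0,0],
  [-0.1,0,0.032,0.125,0,0,0],
  [-0.1,0,0.032,0.125,0,0,0],
])

```text
clock: 26.38
position: [0.5871, -0.0071, 0.0259]
tool_rot: [-3.141, 0.0, 0.5]
force: [-0.7, -0.5, -1.1]
grip_width: 0.0509
```

Emit:
arm_command([
  [-0.1,0,0,0.006,0,0,0],
  [-0.1,0,0,0.01,0,0,0],
  [-0.1,0,0,0.01,0,0,0],
])

```text
clock: 26.75
position: [0.5876, -0.0068, 0.0256]
tool_rot: [3.141, -0.001, 0.5]
force: [-7.3, 2.7, 23.6]
grip_width: 0.0512
```

Contact; release and rise.

Emit:
arm_command([
  [-0.1,0,0,-0.008,0,0,0],
  [0.25,0,0,-0.008,0,0,0],
  [0.5,0,0,-0.008,0,0,0],
  [0.8,0,0,-0.008,0,0,0],
  [1,0,0,-0.008,0,0,0],
  [1,0,0,-0.008,0,0,0],
])

```text
clock: 27.5
position: [0.5872, -0.0073, 0.0256]
tool_rot: [-3.142, 0.0, 0.5]
force: [-1.1, -0.7, 0.1]
grip_width: 0.0854
```

Emit:
arm_command([
  [1,0,0,-0.1,0,0,0],
  [1,0,0,-0.35,0,0,0],
  [1,0,0,-0.7,0,0,0],
  [1,0,0,-1,0,0,0],
  [1,0,0,-1,0,0,0],
])

```text
clock: 28.12
position: [0.5889, -0.0071, 0.18]
tool_rot: [3.139, -0.005, 0.5]
force: [-0.1, -0.2, -0.1]
grip_width: 0.0852
```

```bash
python3 - <<'E'
from h import *
go([.4449,-.1232,.19],1.3)
wshot("w21")
E
```

```text
t 28.12 pos [ 0.5889 -0.0071  0.18  ] rot [ 3.139 -0.005  0.5  ] q [ 0.22  0.53 -0.44  1.72  0.27  0.95 -1.4 ] w 0.0852 shift [-1.213  0.219 -0.072] rot [ 0.006 -0.005 -1.019]
```

View pics/w21.png

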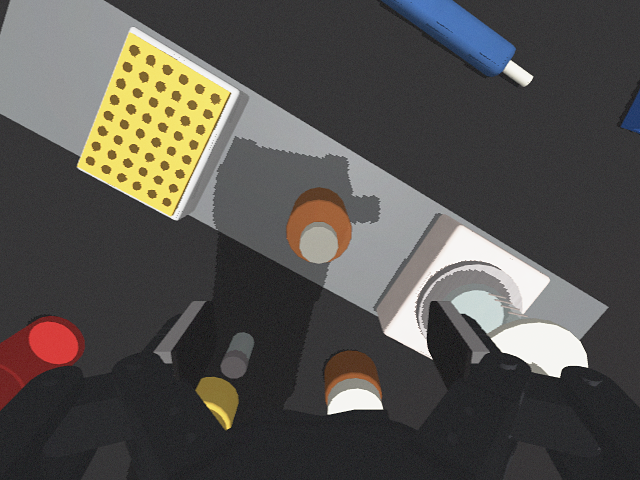

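Emit:
arm_command([
  [1,-0.4,0.07,-0.1,0,0,-0.2],
  [1,-0.8,0.15,-0.1,0,0,-0.4],
  [1,-1,0.2,-0.1,0,0,-0.51],
  [1,-1,0.2,0,0,0,-0.51],
])

```text
clock: 28.68
position: [0.4686, -0.1075, 0.1757]
tool_rot: [3.141, 0.001, 0.898]
force: [0.4, 0.5, 0.7]
grip_width: 0.0854
```

```bash
python3 - <<'E'
from h import *
go([.4449,-.1232,.12],.9)
E
```

```text
t 28.68 pos [ 0.4686 -0.1075  0.1757] rot [3.141e+00 1.000e-03 8.980e-01] q [ 0.54  0.38 -0.55  1.99  0.27  0.84 -0.83] w 0.0854 shift [-0.18  -0.059  0.371] rot [ 0.001  0.001 -0.002]
```

Emit:
arm_command([
  [1,-0.18,-0.059,0.1,0,0,0],
  [1,-0.18,-0.059,0.3,0,0,0],
  [1,-0.18,-0.059,0.37,0,0,0],
  [1,-0.18,-0.059,0.37,0,0,0],
  [1,-0.18,-0.059,0.37,0,0,0],
])

```text
clock: 29.3
position: [0.4468, -0.1208, 0.1207]
tool_rot: [3.141, -0.0, 0.901]
force: [-0.3, -0.1, 1.0]
grip_width: 0.0853
```

```bash
python3 - <<'E'
from h import *
go([.4449,-.1232,-.008],.9)
wshot("w22")
E
```

```text
t 29.3 pos [ 0.4468 -0.1208  0.1207] rot [ 3.141 -0.     0.901] q [ 0.54  0.44 -0.51  2.08  0.33  0.7  -0.86] w 0.0853 shift [-0.021 -0.001  0.858] rot [ 0.001 -0.001  0.001]
```

View pics/w22.png

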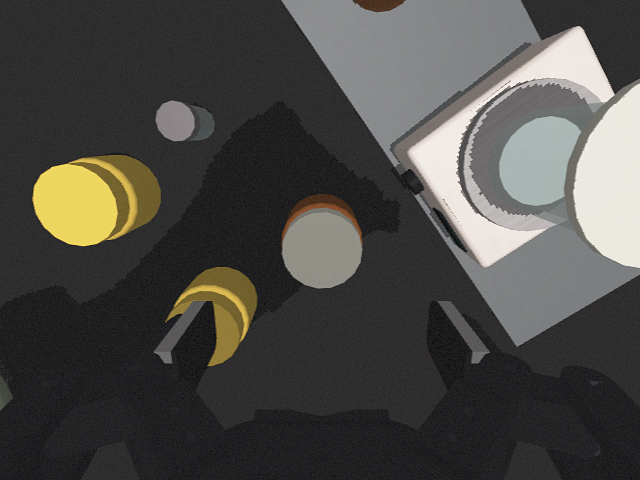

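```bash
python3 - <<'E'
from h import *
c=dict(np.load("pics/w22.npz"))
f=lambda p:ext(proj(c,ring(p[0],p[1],.060,.0265)))-[281,208,362.5,288.5]
r=least_squares(f,[.44,-.12]);print("jar",r.x,r.fun)
go([r.x[0],r.x[1],-.007],.9)
E
```

```text
jar [ 0.44546176 -0.12177085] [ 0.24496283  1.5393029  -0.24462677 -1.7657671 ]
t 29.35 pos [ 0.4468 -0.1209  0.1208] rot [ 3.141 -0.     0.901] q [ 0.54  0.44 -0.51  2.08  0.33  0.7  -0.86] w 0.0855 shift [-0.01  -0.004  0.852] rot [ 0.001 -0.001  0.001]
```

Emit:
arm_command([
  [1,-0.013,-0.003,0.2,0,0,0],
  [1,-0.013,-0.003,0.45,0,0,0],
  [1,-0.013,-0.003,0.7,0,0,0],
  [1,-0.013,-0.003,0.84,0,0,0],
  [1,-0.013,-0.003,0.84,0,0,0],
  [1,-0.013,-0.003,0.84,0,0,0],
])

```text
clock: 30.1
position: [0.4454, -0.1225, -0.0048]
tool_rot: [3.14, -0.001, 0.901]
force: [-0.1, 0.5, 0.8]
grip_width: 0.0852
```

```bash
python3 - <<'E'
from h import *
go([.4452,-.1225,-.007],.9)
cv2.imwrite("pics/s23.png",np.hstack([cv2.resize(cams.grab_frame("side")[150:310,350:478],(400,500)),cv2.resize(cams.grab_frame("scene")[100:260,260:388],(400,500))]))
E
```

```text
t 30.1 pos [ 0.4454 -0.1225 -0.0048] rot [ 3.14e+00 -1.00e-03  9.01e-01] q [ 0.4   0.67 -0.34  2.15  0.54  0.41 -1.05] w 0.0852 shift [-0.001 -0.001  0.015] rot [ 0.002 -0.001  0.001]
```

View pics/s23.png

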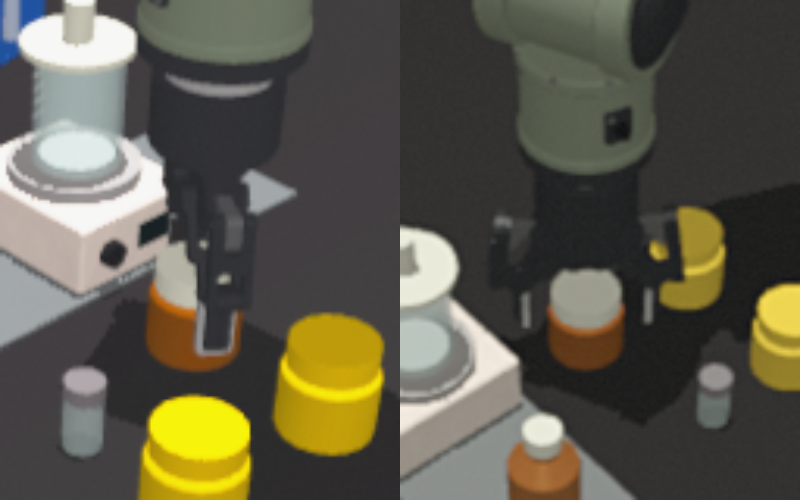

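Emit:
arm_command([
  [0.7,0,0,0.02,0,0,0],
  [0.55,0,0,0.02,0,0,0],
  [0.42,0,0,0.02,0,0,0],
  [0.3,0,0,0.02,0,0,0],
  [0.15,0,0,0.02,0,0,0],
  [0.1,0,0,0.02,0,0,0],
  [0.1,0,0,0.02,0,0,0],
], newtons=35)

```text
clock: 31.08
position: [0.4448, -0.1225, -0.0084]
tool_rot: [3.141, 0.0, 0.901]
force: [-2.4, -0.2, 12.8]
grip_width: 0.0568
```

Emit:
arm_command([
  [0.05,0,0,-0.1,0,0,0],
  [0.05,0,0,-0.3,0,0,0],
  [0.05,0,0,-0.6,0,0,0],
  [0.05,0,0,-1,0,0,0],
  [0.05,0,0,-1,0,0,0],
])

```text
clock: 31.7
position: [0.4464, -0.1229, 0.1454]
tool_rot: [3.136, -0.002, 0.9]
force: [0.6, 0.2, -2.3]
grip_width: 0.0567
```

```bash
python3 - <<'E'
from h import *
go([.5937,.2468,.14],1.546)
cv2.imwrite("pics/s24.png",np.hstack([cv2.resize(cams.grab_frame("side")[100:310,350:518],(400,500)),cv2.resize(cams.grab_frame("scene")[80:260,250:394],(400,500))]))
E
```

```text
t 31.7 pos [ 0.4464 -0.1229  0.1454] rot [ 3.136e+00 -2.000e-03  9.000e-01] q [ 0.58  0.4  -0.56  2.06  0.31  0.75 -0.84] w 0.0567 shift [ 2.541 -0.762  0.037] rot [ 0.008 -0.    -0.822]
```

View pics/s24.png

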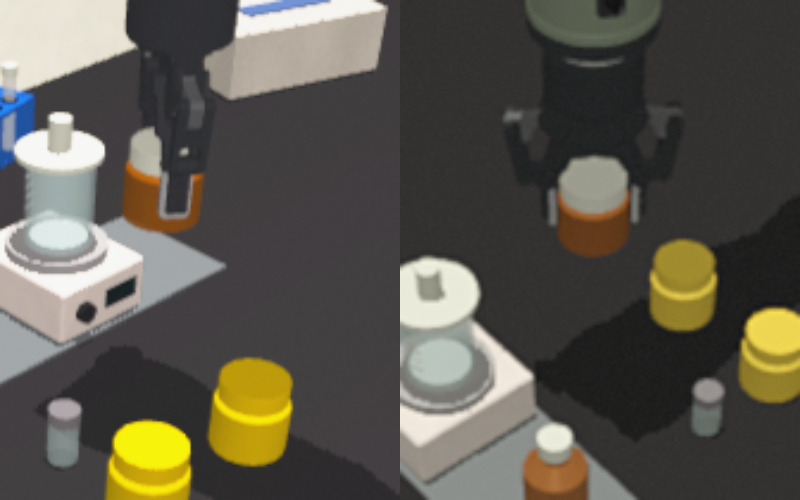

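Emit:
arm_command([
  [0.05,0.25,-0.08,0,0,0,0],
  [0.05,0.6,-0.18,0,0,0,0],
  [0.05,0.95,-0.29,0,0,0,0],
])

```text
clock: 32.17
position: [0.4987, 0.0176, 0.14]
tool_rot: [-3.14, 0.001, 0.9]
force: [0.1, -0.3, -0.6]
grip_width: 0.0569
```

Emit:
arm_command([
  [0.05,0.35,-0.1,0,0,0,-0.2],
  [0.05,0.7,-0.2,0,0,0,-0.4],
  [0.05,0.95,-0.29,0,0,0,-0.6],
  [0.05,0.95,-0.29,0,0,0,-0.822],
  [0.05,0.95,-0.29,0,0,0,-0.822],
])

```text
clock: 32.8
position: [0.5525, 0.155, 0.1396]
tool_rot: [-3.139, 0.0, 1.546]
force: [-0.2, -0.2, -0.5]
grip_width: 0.0571
```

```bash
python3 - <<'E'
from h import *
go([.5937,.2468,.05],1.546)
E
```

```text
t 32.8 pos [0.5525 0.155  0.1396] rot [-3.139  0.     1.546] q [ 0.12  0.62 -0.71  1.78  0.49  0.93 -0.82] w 0.0571 shift [0.619 0.261 0.597] rot [-0.004  0.     0.   ]
```

Emit:
arm_command([
  [0.05,0.3,0.13,0,0,0,0],
  [0.05,0.6,0.26,0,0,0,0],
  [0.05,0.6,0.26,0.15,0,0,0],
  [0.05,0.6,0.26,0.4,0,0,0],
  [0.05,0.6,0.26,0.6,0,0,0],
  [0.05,0.6,0.26,0.6,0,0,0],
  [0.05,0.6,0.26,0.6,0,0,0],
])

```text
clock: 33.67
position: [0.595, 0.244, 0.0521]
tool_rot: [3.141, -0.0, 1.544]
force: [-1.2, 0.1, -1.3]
grip_width: 0.0567
```

```bash
python3 - <<'E'
from h import *
go([.5937,.2468,-.0054],1.546)
wshot("w25")
E
```

```text
t 33.67 pos [0.595  0.244  0.0521] rot [ 3.141 -0.     1.544] q [-0.08  0.82 -0.63  1.64  0.59  0.88 -0.97] w 0.0567 shift [ 0.018 -0.009  0.383] rot [ 0.001 -0.    -0.002]
```

View pics/w25.png

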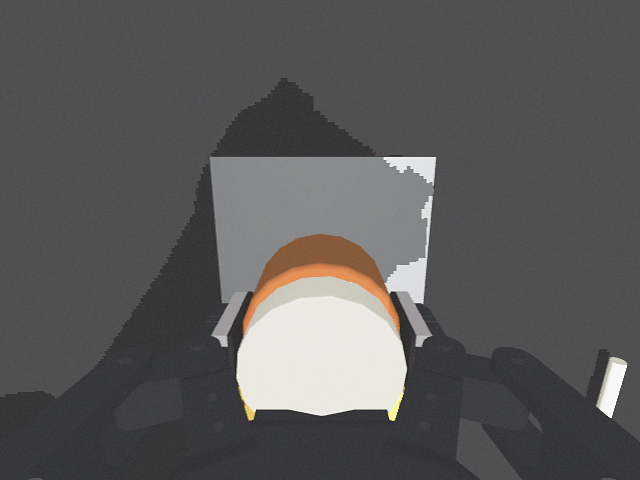

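```bash
python3 - <<'E'
from h import *
c=dict(np.load("pics/w25.npz"))
u=np.array([.0255,.9997]);n=np.array([.9997,-.0255]);Ce=np.array([.587,-.007])
for s in(-1,1): print(proj(c,np.r_[Ce+.31*u+s*.065*n,.003]))
E
```

```text
[[208.2073849  157.10287875]]
[[433.75533122 156.91603039]]
```

Emit:
arm_command([
  [0.05,0.018,-0.009,0.1,0,0,0],
  [0.05,0.018,-0.009,0.25,0,0,0],
  [0.05,0.018,-0.009,0.35,0,0,0],
  [0.05,0.018,-0.009,0.365,0,0,0],
  [0.05,0.018,-0.009,0.365,0,0,0],
])

```text
clock: 34.35
position: [0.5932, 0.2467, -0.004]
tool_rot: [-3.141, 0.0, 1.546]
force: [0.4, 0.4, -1.3]
grip_width: 0.0569
```

Emit:
arm_command([
  [0.05,0,0.008,0.006,0,0,0],
  [0.05,0,0.008,0.012,0,0,0],
  [0.05,0,0.008,0.016,0,0,0],
  [0.05,0,0.008,0.016,0,0,0],
])

```text
clock: 34.85
position: [0.5949, 0.2467, -0.0053]
tool_rot: [3.141, 0.0, 1.546]
force: [-1.7, -2.2, 7.3]
grip_width: 0.0573
```

Contact; release and rise.

Emit:
arm_command([
  [0.05,0,0,-0.004,0,0,0],
  [0.4,0,0,-0.004,0,0,0],
  [0.6,0,0,-0.004,0,0,0],
  [0.8,0,0,-0.004,0,0,0],
  [1,0,0,-0.004,0,0,0],
  [1,0,0,-0.004,0,0,0],
])

```text
clock: 35.6
position: [0.5946, 0.2467, -0.0054]
tool_rot: [-3.142, -0.0, 1.546]
force: [-0.1, 0.0, 0.4]
grip_width: 0.0851
```

Emit:
arm_command([
  [1,0,0,-0.1,0,0,0],
  [1,0,0,-0.35,0,0,0],
  [1,0,0,-0.7,0,0,0],
  [1,0,0,-1,0,0,0],
  [1,0,0,-1,0,0,0],
])

```text
clock: 36.22
position: [0.5961, 0.2477, 0.1492]
tool_rot: [3.136, -0.002, 1.546]
force: [-0.1, 0.2, -0.2]
grip_width: 0.0853
```

Emit:
arm_command([
  [1,0,0,-0.4,0,0,0],
  [1,-0.3,-0.3,-0.8,0,0,0],
  [1,-0.5,-0.6,-1,0,0,0],
  [1,-0.5,-0.9,-1,0,0,0],
  [1,-0.5,-0.9,-1,0,0,0],
])

```text
clock: 36.85
position: [0.4552, 0.1742, 0.296]
tool_rot: [3.139, 0.002, 1.547]
force: [0.9, 1.0, 0.7]
grip_width: 0.0855
```

```bash
python3 - <<'E'
from h import *
go([.5,.1,.3],1.546)
wshot("w26")
for n in("scene","side"): cv2.imwrite(f"pics/{n}26.png",cams.grab_frame(n))
E
```

```text
t 36.85 pos [0.4552 0.1742 0.296 ] rot [3.139e+00 2.000e-03 1.547e+00] q [ 0.19  0.3  -0.85  1.81  0.25  1.14 -0.76] w 0.0855 shift [-0.488  0.31  -0.024] rot [0.003 0.003 0.001]
```

View pics/scene26.png

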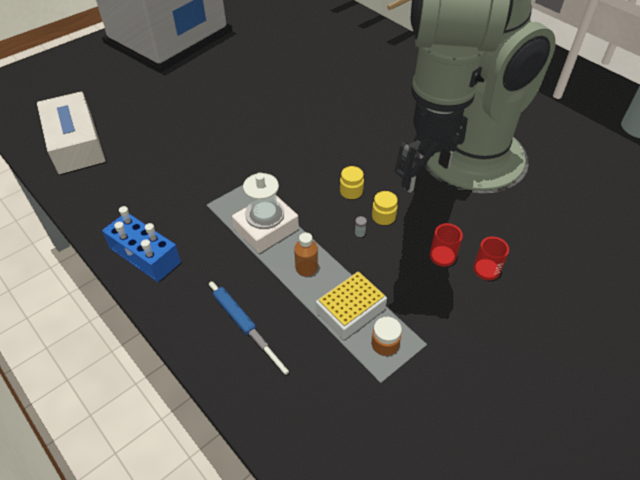

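View pics/side26.png

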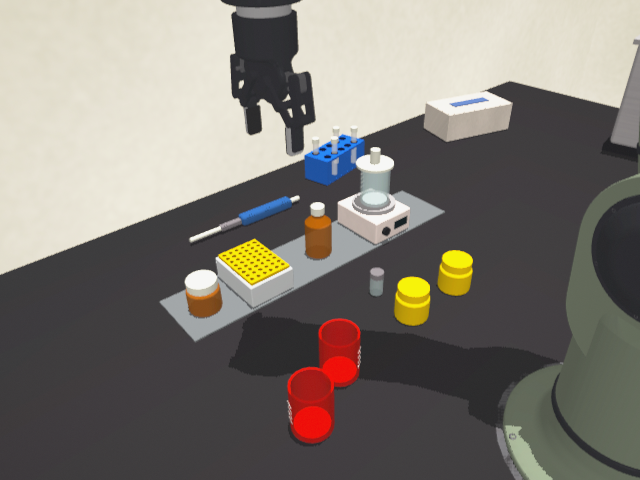

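View pics/w26.png

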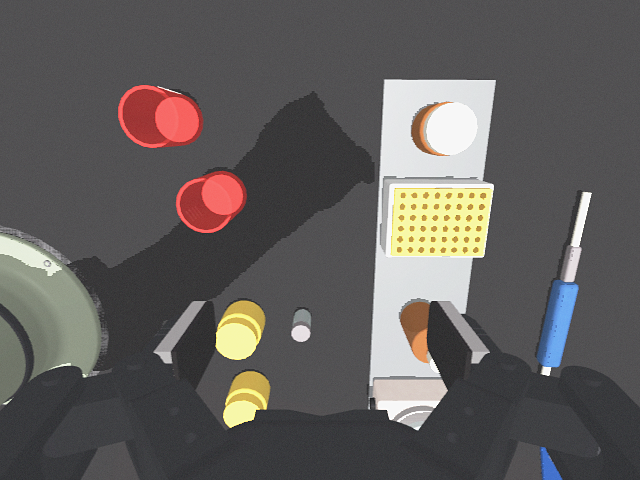

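```bash
python3 - <<'E'
import cv2,numpy as np
def crop(n,x0,y0,w,h,k):
    return cv2.resize(cv2.imread(f"pics/{n}26.png")[y0:y0+h,x0:x0+w],None,fx=k,fy=k,interpolation=cv2.INTER_CUBIC)
cv2.imwrite("pics/f1.png",crop("scene",200,165,240,220,2.7))
cv2.imwrite("pics/f2.png",crop("side",155,140,300,200,2.6))
E
```

```text
(no output)
```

View pics/f1.png

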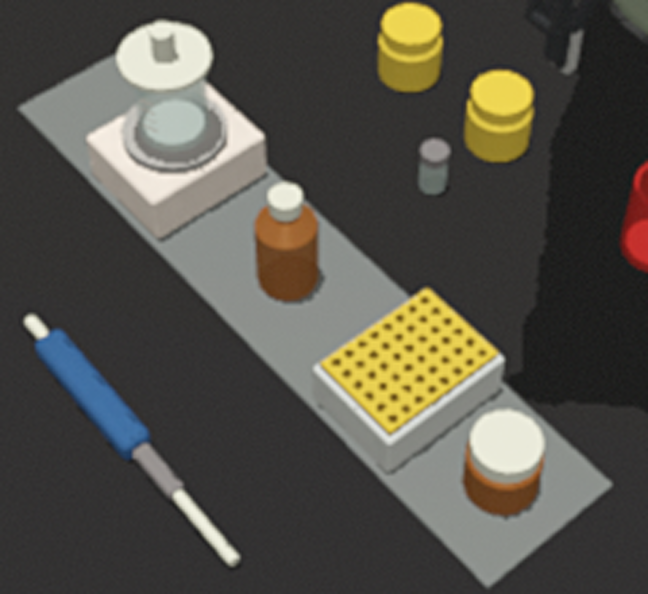

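View pics/f2.png

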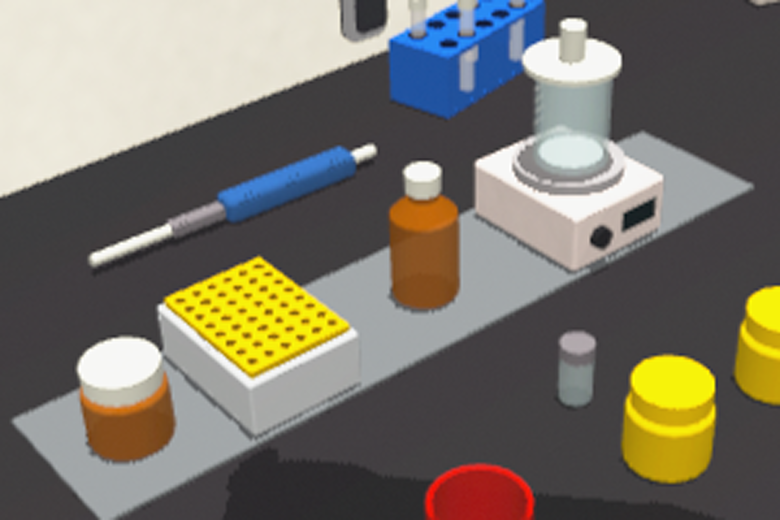

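```bash
python3 - <<'E'
from h import *
mods={'bottle':(.003,[(0,26),(70,26),(90,13.5),(105,13.5)],[255,182,319,300],[389,163,460,310]),
'jar':(.003,[(0,29),(40,29),(44,26.5),(60,26.5)],[464,408,546,513],[78,338,175,461]),
'disc':(.143,[(0,38),(6,38)],[116,21+2,213,98+0],[522,38,622,82])}
for n,(z0,m,a,b) in mods.items():
    ea=np.array(a)/2.7+[200,165]*2; eb=np.array(b)/2.6+[155,140]*2
    f=lambda p:np.r_[ext(proj(C["scene"],np.vstack([ring(p[0],p[1],z0+z/1e3,r/1e3) for z,r in m])))-ea,ext(proj(C["side"],np.vstack([ring(p[0],p[1],z0+z/1e3,r/1e3) for z,r in m])))-eb]
    r=least_squares(f,[.58,0]);print(n,r.x.round(4),r.fun.round(1))
x,_=tri([C["scene"],C["side"]],[np.array([200+162.5/2.7,165+26/2.7]),np.array([155+572.5/2.6,140+24/2.6])]);print("knob",x)
s=telemetry.observe();print(s["clock"])
E
```

```text
bottle [ 0.5856 -0.0062] [-0.3 -0.3  0.2  0.3 -0.  -0.2  0.1  0.2]
jar [0.5922 0.2478] [-0.6 -0.  -0.3  0.9 -0.   0.3  0.7  1. ]
disc [ 0.5858 -0.1573] [ 0.  -0.1 -0.8 -1.5 -0.4 -0.4 -0.6  2. ]
knob [ 0.58377106 -0.15665354  0.17863352]
37.0
```

All are within about 1–2 mm of the targets, with the arm clear of everything.

```bash
python3 - <<'E'
from workcell import job
print(job.job_done())
E
```

```text
the job is handed in; nothing more can be done
None
```

The job is done and handed in at about 37 s of the 109 s. The beaker stands upright on the stirrer plate with the knobbed cover on it. The bottle stands midway between the stirrer and the tip box, and the jar is about 3 cm beyond the box on its far side.

**Last checks:** In the final scene and side views, everything stands upright and the gripper is open and clear.

| Thing | Measured x, y (m) | Aimed at x, y (m) |
|---|---|---|
| Bottle | 0.586, -0.006 | 0.587, -0.007 |
| Jar | 0.592, 0.248 | 0.595, 0.247 |
| Cover knob | 0.584, -0.157 | 0.5835, -0.157 |

The cover's rim gave a slightly different centre, (0.586, -0.157), but that fit was looser. The vial, pipette, yellow jars and red beakers look unmoved by eye; I did not re-measure them.

**What went wrong on the way:**
- **First grasp of the beaker:** it missed because the fingertips stood about 30 mm farther back than the given tool frame says. The fingers closed over the rim and inside the beaker, with a wrist force of about 80 N (limit 120 N). I lifted clear with the beaker still standing in place, measured the fingertips in the cameras, and used that offset from then on. I can't tell whether any of that press counts against the 40 N limit on the arm and gripper body.
- **Setting the beaker down:** the tool force reached about 39 N.

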